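Make up two visor-fitting kits

ROBOT

A 6-joint arm with a two-finger parallel gripper is mounted at the origin on the work surface. World frame = base frame: x ahead of the robot, y to its left, z up, the work surface at z = 0. Lengths are in m, angles in degrees, forces in N, time in s.
With the tool pointing down it reaches from about 0.4 to 0.825 m from the base axis. Payload 7 kg.
Tool frame: the origin (TCP) lies at the very end of the fingers, on their centre line; the grasp point (between the pads) lies hold_point_z behind it (hold_point_z is the distance from the TCP to the grasp point, in m); z points along the fingers, y is the direction in which the jaws open and shut (so a half turn about z gives the same grasp; the last joint's range is limited). The gripper opens to 88 mm and grips with 3 to 60 N. Pads are 19 mm wide; open, the fingers measure 130 mm over their backs; the gripper's body (78 mm by 193 mm) begins 47 mm behind the grasp point.
Start: joints at [-51.618, 20.546, 0.682, 0, -70.136, -16.507], TCP at [0.251, -0.626, 0.198] pointing down, gripper open.
Joint ranges: [-176.03, 176.03], [-82.01, 121.73], [-58.28, 71.71], [-173.87, 95.51], [-174.79, -0.11], [-173.66, 173.66]. Speed limits (degrees/s): [136.94, 136.94, 172.46, 180, 180, 180].

INTERFACE

Orientations are given as [roll, pitch, yaw] about the fixed x, y, z axes, in that order (R = Rz(yaw) Ry(pitch) Rx(roll)).
In Python, from plant import get_obs, snapshot, close_job, hold_point_z gives the robot as it stands. The module is installed in compiled form; this text tells all that it offers.
- The arm moves only by the tool jog_arm, never from a script. Its argument "commands" is a list of rows, each a list of 4 numbers: the shift along the world's x, y, z in mm, then the turn about the world's z in degrees. In form: [[x, y, z, turn], ...]. A call has exactly 10 rows; each row shifts and turns the commanded pose from where the row before left it; what a row does not reach is not made up. A row lasts 1/12 s, in which the tool goes at most 41.7 mm and 7.16 degrees, less where a joint would pass 70% of its speed; a pose out of reach is approached as far as the arm can. A call is refused whole if a number of a shift passes 41.7 or a number of a turn 7.16, either way. A call with a gripper value outside its range is refused whole. "fingers" is the finger opening in mm, from 0 to 87.6, set as the call begins (left out, the last holds). The fingers move at their own pace and stop on an object; the grip force is fixed at half the most. Time passes only in rows, so rows that do not move let the fingers close, or fill a call up. It gives the time, the measured TCP pose, the force and the opening at its end, in the units of the state.
- get_obs(): the state, without advancing time (a new reading comes with each control period).
- snapshot(name): name is "side" or "top" or "wrist"; returns a dict with "image" (420x560x3 uint8, red, green, blue), "fov_y" (degrees; the focal length in pixels is half the picture's height over the tangent of half this angle, whatever the lens; pixels are square), "cx", "cy" (the principal point, pixels), "rvec" (rotation vector, rad) and "tvec" (3), from world to camera coordinates, as OpenCV has them; the wrist camera has in their place "mount" (4x4, takes a point from camera to tool coordinates, whose origin is the TCP and whose axes are the flange's). Camera axes: x right, y down, z forward; pixel columns grow to the right and rows downward; lengths in m; the calibration is good to about 2 mm. The wrist camera is an equidistant fisheye: a pixel r from the principal point sees the ray r / f radians off the axis. A picture is of the moment at which its call begins: read the wrist's pose just before it. There is no depth.
- close_job(): hands the job in, once; it reports no verdict.
The state is a dict: "clock": time; "joint_pos": joint angles; "qvel": joint speeds; "tau": joint torques, N m; "tool_pos": TCP position; "orientation": TCP orientation; "force": force on the tool from outside, world axes, zero at the start; "moment": the same for the moment, N m; "opening": finger opening in m.
Only numpy, scipy, OpenCV 4.12 (cv2) and the standard library are available. Lean on these libraries where they do the work, as an engineer would, in place of code of your own. Each camera call takes 0.05 s, during which the arm holds its last target.

TASK

Make up two kits of visor fittings from the parts lying on the bench. First fill the three-compartment tray: the long link goes in its large compartment, the tall sleeve in the middle one and a pivot disc in the small end one; only when that is complete fill the two-compartment tray: the tee bracket in its large compartment and the other pivot disc in its small one. Every part must lie flat on its compartment's floor, the same way up as it lies now, and the short link and the flat ring are spares that stay where they are.

Things in the scene. Friction and masses are not known exactly. Their poses are not given: they have to be found in the camera images.
- tray_three: kit tray, black walls, light grey floor, fixed, 232 x 68 mm (own x, y), 14 mm high; walls, dividers and floor 4 mm thick. Three open compartments along x, each 60 mm wide (y): large, 96 mm long, centred at x = -64 mm; middle, 60 mm long, at x = +18 mm; small end one, 60 mm long, at x = +82 mm; all at y = 0. One tray is at left, the other at right. Origin: centre of the underside; z up
- tray_two: kit tray, black walls, light grey floor, fixed, 168 x 68 mm (own x, y), 14 mm high; walls, divider and floor 4 mm thick. Two open compartments along x, each 60 mm wide (y): small, 60 mm long, centred at x = -50 mm; large, 96 mm long, at x = +32 mm; both at y = 0. Origin: centre of the underside; z up
- long_link: black plastic link: a bar with rounded ends, 76 mm long (its x), 20 mm wide (its y), 24 mm high, a bright pin near each end; about 40 g, loose. Origin: centre of the underside; z up
- sleeve: tall plain steel tube standing on end, 30 mm outside diameter, 16 mm bore, 40 mm high; about 50 g, loose. Origin: centre of the underside; z up, along its bore
- disc_a: black plastic pivot disc: a round flange 44 mm across and 12 mm thick with a round upright boss on its centre, 22 mm across, top 34 mm above the underside; about 45 g, loose, boss up. Two identical ones; either serves either kit. Origin: centre of the underside; z up
- disc_b: black plastic pivot disc: a round flange 44 mm across and 12 mm thick with a round upright boss on its centre, 22 mm across, top 34 mm above the underside; about 45 g, loose, boss up. Two identical ones; either serves either kit. Origin: centre of the underside; z up
- bracket: aluminium tee bracket: base plate 56 x 40 mm (its x, y) and 8 mm thick, with an upright web on its middle line, 40 mm long (x), 10 mm thick (y), top at 35 mm above the underside; about 80 g, loose. Origin: centre of the underside; z up
- short_link: spare: black plastic link like the long one but only 46 mm long (x), 20 mm wide, 24 mm high; loose; must be left alone. Origin: centre of the underside; z up
- flat_ring: spare: flat steel ring, 46 mm outside diameter, 26 mm bore, 10 mm thick, lying flat; loose; must be left alone. Origin: centre of the underside; z up
Mind the look-alikes: they are no part of the job. Leave any red or turquoise look-alike of the disc_a alone.

How it is judged (in metres and radians):
On the way:
1. the kit in the three-compartment tray is complete, while neither the bracket nor the other disc is in the two-compartment tray ((((x of long_link in the frame of tray_three between -0.099 and -0.029 m and y of long_link in the frame of tray_three between -0.022 and 0.022 m and z of long_link in the frame of tray_three between 0 and 0.009 m and angle between long_link's own z axis and vertical below 0.12 rad) and (x of sleeve in the frame of tray_three between 0 and 0.036 m and y of sleeve in the frame of tray_three between -0.018 and 0.018 m and z of sleeve in the frame of tray_three between 0 and 0.009 m and angle between sleeve's own z axis and vertical below 0.12 rad) and (x of disc_a in the frame of tray_three between 0.067 and 0.097 m and y of disc_a in the frame of tray_three between -0.015 and 0.015 m and z of disc_a in the frame of tray_three between 0 and 0.009 m and angle between disc_a's own z axis and vertical below 0.12 rad) and horizontal distance between each of bracket, disc_b and tray_two above 0.09 m) or ((x of long_link in the frame of tray_three between -0.099 and -0.029 m and y of long_link in the frame of tray_three between -0.022 and 0.022 m and z of long_link in the frame of tray_three between 0 and 0.009 m and angle between long_link's own z axis and vertical below 0.12 rad) and (x of sleeve in the frame of tray_three between 0 and 0.036 m and y of sleeve in the frame of tray_three between -0.018 and 0.018 m and z of sleeve in the frame of tray_three between 0 and 0.009 m and angle between sleeve's own z axis and vertical below 0.12 rad) and (x of disc_b in the frame of tray_three between 0.067 and 0.097 m and y of disc_b in the frame of tray_three between -0.015 and 0.015 m and z of disc_b in the frame of tray_three between 0 and 0.009 m and angle between disc_b's own z axis and vertical below 0.12 rad) and horizontal distance between each of bracket, disc_a and tray_two above 0.09 m))), for 0.2 s.
At the end, for the whole second after the job is handed in: Each part lies wholly inside its named compartment, flat on the floor the way up it started (tilt under 0.12 rad, underside within 5 mm of the floor), either disc in either kit, released and at rest; the short link and the flat ring are within 20 mm of where they began ((((x of long_link in the frame of tray_three between -0.099 and -0.029 m and y of long_link in the frame of tray_three between -0.022 and 0.022 m and z of long_link in the frame of tray_three between 0 and 0.009 m and angle between long_link's own z axis and vertical below 0.12 rad) and (x of sleeve in the frame of tray_three between 0 and 0.036 m and y of sleeve in the frame of tray_three between -0.018 and 0.018 m and z of sleeve in the frame of tray_three between 0 and 0.009 m and angle between sleeve's own z axis and vertical below 0.12 rad) and (x of disc_a in the frame of tray_three between 0.067 and 0.097 m and y of disc_a in the frame of tray_three between -0.015 and 0.015 m and z of disc_a in the frame of tray_three between 0 and 0.009 m and angle between disc_a's own z axis and vertical below 0.12 rad) and (x of bracket in the frame of tray_two between 0.002 and 0.062 m and y of bracket in the frame of tray_two between -0.016 and 0.016 m and z of bracket in the frame of tray_two between 0 and 0.009 m and angle between bracket's own z axis and vertical below 0.12 rad) and (x of disc_b in the frame of tray_two between -0.065 and -0.035 m and y of disc_b in the frame of tray_two between -0.015 and 0.015 m and z of disc_b in the frame of tray_two between 0 and 0.009 m and angle between disc_b's own z axis and vertical below 0.12 rad)) or ((x of long_link in the frame of tray_three between -0.099 and -0.029 m and y of long_link in the frame of tray_three between -0.022 and 0.022 m and z of long_link in the frame of tray_three between 0 and 0.009 m and angle between long_link's own z axis and vertical below 0.12 rad) and (x of sleeve in the frame of tray_three between 0 and 0.036 m and y of sleeve in the frame of tray_three between -0.018 and 0.018 m and z of sleeve in the frame of tray_three between 0 and 0.009 m and angle between sleeve's own z axis and vertical below 0.12 rad) and (x of disc_b in the frame of tray_three between 0.067 and 0.097 m and y of disc_b in the frame of tray_three between -0.015 and 0.015 m and z of disc_b in the frame of tray_three between 0 and 0.009 m and angle between disc_b's own z axis and vertical below 0.12 rad) and (x of bracket in the frame of tray_two between 0.002 and 0.062 m and y of bracket in the frame of tray_two between -0.016 and 0.016 m and z of bracket in the frame of tray_two between 0 and 0.009 m and angle between bracket's own z axis and vertical below 0.12 rad) and (x of disc_a in the frame of tray_two between -0.065 and -0.035 m and y of disc_a in the frame of tray_two between -0.015 and 0.015 m and z of disc_a in the frame of tray_two between 0 and 0.009 m and angle between disc_a's own z axis and vertical below 0.12 rad))) and linear speed of each of long_link, sleeve, disc_a, disc_b, bracket below 0.02 m/s and distance of each of short_link, flat_ring from where it was at the start of the episode below 0.02 m); the robot touches nothing.
It fails at once if a spare (short link or flat ring) is moved by more than 30 mm (distance of any of short_link, flat_ring from where it was at the start of the episode above 0.03 m).
It also fails if it takes over 109 s, if anything falls off the work surface, if the arm or the gripper's body presses on something with over 40 N, if the wrist force passes 120 N, or if a joint passes its speed limit or range.

## Working session

There is one attempt and no reset: what is moved stays moved. The work goes in short steps, Python scripts to look and compute and a tool call to move; the robot and the scene stay as the last step left them, time stands still between calls to the robot, and variables do not carry over. Pictures are saved under pics/ and viewed, and the job is handed in when it is done.

Besides the shell and the picture viewer there is one more tool, called after "Request:" as a command line: name --pt "numbers of a row" for each row, then --argument value for the rest. jog_arm: Moves the arm, as the interface text tells. Its arguments: {"type":"object","properties":{"commands":{"type":"array","items":{"type":"array","items":{"type":"number"}}},"fingers":{"type":"number"}},"required":["commands"]}

```bash
mkdir -p pics; python3 - <<'E'
from plant import *
import cv2
print(get_obs(), hold_point_z)
for n in("top","side","wrist"):
    s=snapshot(n); cv2.imwrite(f"pics/{n}0.png",cv2.cvtColor(s["image"],cv2.COLOR_RGB2BGR)); print({k:v for k,v in s.items() if k!="image"})
E
```

```text
{'clock': 0.0, 'joint_pos': array([-5.16189345e+01,  2.05921124e+01,  6.35208644e-01, -2.11032198e-02,
       -7.01342047e+01, -1.65092223e+01]), 'qvel': array([ 0.02487348, -0.02646119, -0.07468285,  0.06980345, -0.08394106,
        0.14251975]), 'tau': array([ 1.01296533e-03, -5.82719600e+01,  2.93048805e+01,  6.99729055e+00,
        6.71991846e-03, -1.97855657e-04]), 'tool_pos': array([ 0.25127493, -0.62593027,  0.19662287]), 'orientation': array([ 1.79907010e+02, -6.87239922e-03, -1.58135338e+02]), 'force': array([-0.52741535,  0.86041087,  1.38112653]), 'moment': array([-0.02403347,  0.0158497 ,  0.02096015]), 'opening': 0.08748475378255446} 0.0188
{'fov_y': 53.041950875740625, 'cx': 281.9698058209892, 'cy': 211.48620011787867, 'rvec': array([ 2.16942561, -2.23069156,  0.03444884]), 'tvec': array([-0.00098241,  0.49189741,  0.80843706])}
{'fov_y': 56.66863270361705, 'cx': 281.07065162481365, 'cy': 203.51150882882357, 'rvec': array([ 2.14570765, -0.47088764,  0.2259266 ]), 'tvec': array([-0.47706319,  0.15441882,  0.61955136])}
{'fov_y': 65.70646984690485, 'cx': 281.77170309476264, 'cy': 211.94594303362294, 'mount': array([[ 4.89680618e-04, -9.67565292e-01, -2.52620597e-01,
         6.71887315e-02],
       [ 9.99999856e-01,  4.18219356e-04,  3.36575936e-04,
        -1.16215210e-04],
       [-2.20008370e-04, -2.52620725e-01,  9.67565357e-01,
        -1.87667494e-01],
       [ 0.00000000e+00,  0.00000000e+00,  0.00000000e+00,
         1.00000000e+00]])}
```

View pics/top0.png

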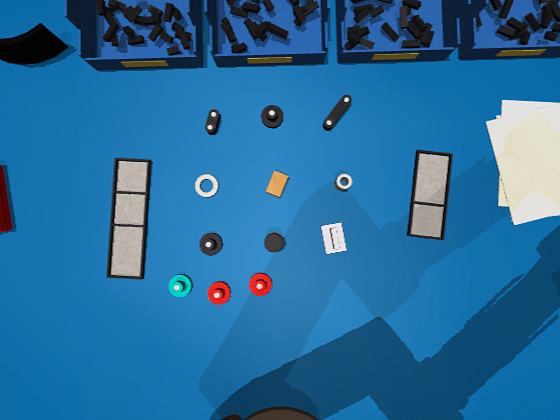

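View pics/side0.png

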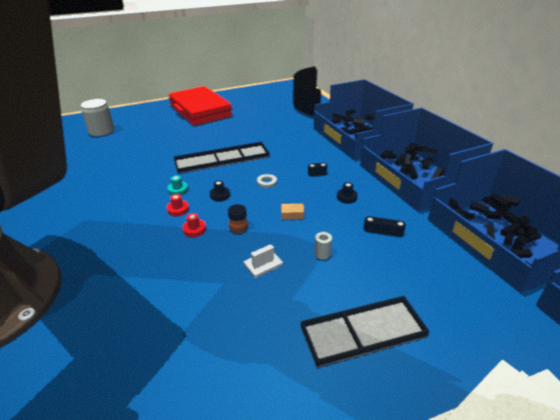

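View pics/wrist0.png

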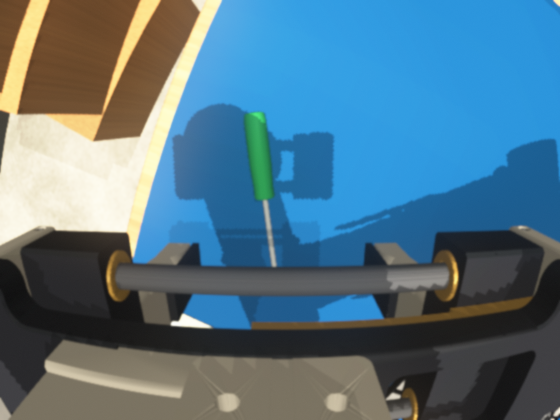

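Top view: trays at (130,218) (three, left) and (430,195) (two, right), with their small compartments. Long link is at (337,113), short link (212,122), flat ring (206,185), sleeve (344,182), bracket (334,238), an orange block (277,184). Candidates for a pivot disc: black flange with boss (210,243), black with boss (272,116), plain black round (275,242, in the side view a black-capped brown pot at (238,219), so no), turquoise (180,286), red (219,293) and red (260,284). I choose the first two. Close crop next, together with the measuring.

```bash
cat >h.py <<'E'
import numpy as np, cv2
from plant import *
def K(s):
    h,w=s["image"].shape[:2]; f=h/2/np.tan(np.radians(s["fov_y"]/2)); return np.array([[f,0,s["cx"]],[0,f,s["cy"]],[0,0,1]])
def ray(s,px,z):
    px=np.atleast_2d(px).astype(float)
    R=cv2.Rodrigues(s["rvec"])[0]; c=-R.T@s["tvec"]
    d=(np.linalg.inv(K(s))@np.c_[px,np.ones(len(px))].T).T@R
    return c+d*((z-c[2])/d[:,2])[:,None]
def proj(s,P):
    return cv2.projectPoints(np.atleast_2d(P).astype(float),s["rvec"],s["tvec"],K(s),None)[0][:,0]
def wrist_ray(s,px,z,tp,orr):
    from scipy.spatial.transform import Rotation as Ro
    f=K(s)[0,0]; px=np.atleast_2d(px).astype(float)-[s["cx"],s["cy"]]
    r=np.linalg.norm(px,axis=1); th=r/f
    d=np.c_[px/np.maximum(r,1e-9)[:,None]*np.sin(th)[:,None],np.cos(th)]
    R=Ro.from_euler('xyz',orr,degrees=True).as_matrix(); M=s["mount"]
    c=tp+R@M[:3,3]; D=d@(R@M[:3,:3]).T
    return c+D*((z-c[2])/D[:,2])[:,None]
def save(n,im,box=None,k=1):
    if box: im=im[box[1]:box[3],box[0]:box[2]]
    im=cv2.resize(im,None,fx=k,fy=k,interpolation=cv2.INTER_CUBIC); cv2.imwrite(f"pics/{n}.png",cv2.cvtColor(im,cv2.COLOR_RGB2BGR))
E
python3 - <<'E'
from h import *
s=snapshot("top"); im=s["image"]; np.save("top0.npy",im)
save("topcrop",im,(95,85,465,310),2)
hsv=cv2.cvtColor(im,cv2.COLOR_RGB2HSV)
R=cv2.Rodrigues(s["rvec"])[0]; print("cam",-R.T@s["tvec"])
dark=(hsv[...,2]<75).astype(np.uint8); white=((hsv[...,1]<60)&(hsv[...,2]>110)).astype(np.uint8)
for nm,m in(("dark",dark),("white",white)):
    cs,_=cv2.findContours(m,cv2.RETR_EXTERNAL,cv2.CHAIN_APPROX_NONE)
    for c in cs:
        x,y,w,h=cv2.boundingRect(c)
        if cv2.contourArea(c)<20 or y<80 or x<95 or x+w>465 or y+h>310: continue
        r=cv2.minAreaRect(c); g=ray(s,r[0],0.012)[0]
        print(nm,(x,y,w,h),np.round(r[0],1),np.round(r[1],1),round(r[2],1),np.round(g[:2],4))
E
```

```text
cam [ 0.46163601 -0.0186567   0.82588051]
dark (265, 233, 19, 19) [274. 242.] [18. 18.] 90.0 [0.4331 0.0023]
dark (200, 233, 23, 23) [210.8 243.3] [21.2 21.9] 45.0 [0.434  0.1246]
dark (107, 158, 45, 121) [129.  218.3] [ 36.9 120.2] 3.9 [0.4867 0.2821]
dark (407, 150, 46, 90) [429.5 194.4] [36.8 86.8] 6.2 [ 0.5167 -0.3009]
dark (206, 109, 15, 26) [212.6 121.7] [12.3 25.2] 15.3 [0.6708 0.1158]
dark (261, 105, 22, 23) [271.5 116. ] [22. 21.] 90.0 [6.786e-01 6.000e-04]
dark (323, 95, 28, 36) [336.9 112.4] [10.5 41.2] 37.3 [ 0.6819 -0.1271]
white (111, 226, 32, 51) [126.7 250.8] [29.1 49.4] 3.8 [0.424  0.2874]
white (321, 223, 26, 31) [333.3 237.8] [28.7 21. ] 79.7 [ 0.438  -0.1123]
white (411, 204, 33, 33) [426.7 220.2] [29.7 30.5] 6.0 [ 0.467  -0.2934]
white (114, 194, 31, 31) [129.3 208.7] [29.4 30.3] 3.4 [0.5053 0.2812]
white (336, 174, 16, 15) [343.5 181. ] [14. 15.] 90.0 [ 0.5474 -0.1356]
white (195, 174, 23, 23) [206. 185.] [22. 22.] 90.0 [0.5471 0.1314]
white (117, 161, 31, 31) [131.8 176.1] [28.7 30. ] 3.8 [0.5686 0.2755]
white (414, 154, 35, 50) [431.1 178.3] [29.8 48.3] 6.1 [ 0.5478 -0.3052]
```

View pics/topcrop.png

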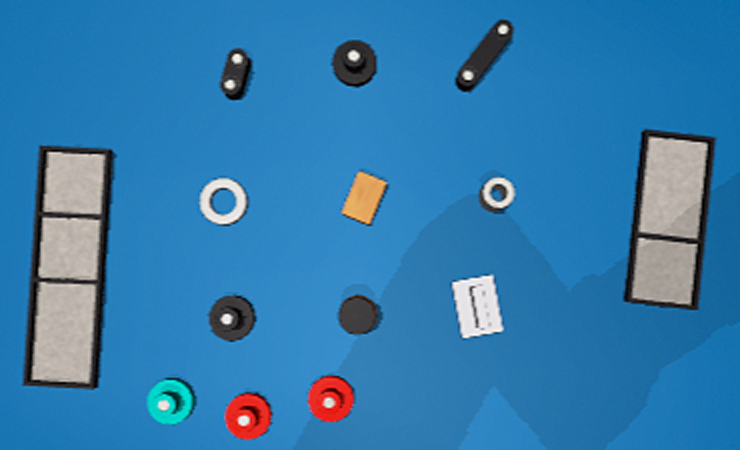

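The crop confirms both discs are black with a boss and pale tip; the round at crop (359,315) is flat-topped with no flange (pot), so it is excluded. Now for positions, with features at their true heights.

```bash
python3 - <<'E'
from h import *
s=snapshot("top"); im=s["image"]; g=cv2.cvtColor(im,cv2.COLOR_RGB2HSV)
def blob(ss,box,f):
    x0,y0,x1,y1=box; h=cv2.cvtColor(ss["image"],cv2.COLOR_RGB2HSV)[y0:y1,x0:x1]; m=f(h).astype(np.uint8)
    n,l,st,c=cv2.connectedComponentsWithStats(m); o=[(c[i]+[x0,y0],st[i,4]) for i in range(1,n) if st[i,4]>=3]
    return sorted(o,key=lambda a:-a[1])
W=lambda h:(h[...,1]<90)&(h[...,2]>120)
print("longlink");P=[]
for c,a in blob(s,(322,93,352,132),W)[:2]:
    p=ray(s,c,.025)[0];P.append(p);print(c,a,p[:2])
d=P[0]-P[1];print("mid",(P[0]+P[1])/2,"ang",np.degrees(np.arctan2(d[1],d[0])),np.hypot(*d[:2]))
for nm,b in(("discL",(198,231,224,256)),("discFar",(259,103,284,128))):
    c,a=blob(s,b,W)[0];print(nm,c,a,"tip",ray(s,c,.035)[0,:2])
    m=(g[b[1]:b[3],b[0]:b[2],2]<75).astype(np.uint8)
    cs=max(cv2.findContours(m,0,1)[0],key=cv2.contourArea);(q,r)=cv2.minEnclosingCircle(cs);print(" flange",ray(s,np.add(q,b[:2]),.008)[0,:2],r)
c,a=blob(s,(330,168,360,196),W)[0];m=W(g[168:196,330:360]).astype(np.uint8);cs=max(cv2.findContours(m,0,1)[0],key=cv2.contourArea)
q,r=cv2.minEnclosingCircle(cs);print("sleeve",ray(s,np.add(q,[330,168]),.04)[0,:2],r)
# side check
S=snapshot("side")
for nm,p in (("link",(P[0]+P[1])/2),):print(proj(S,p))
save("br",im,(315,215,355,262),12)
for nm,b in(("t3",(105,156,154,281)),("t2",(405,148,455,242))):
    m=(g[b[1]:b[3],b[0]:b[2],2]<75).astype(np.uint8);cs=max(cv2.findContours(m,0,1)[0],key=cv2.contourArea)
    bx=cv2.boxPoints(cv2.minAreaRect(cs))+np.array(b[:2]);w=ray(s,bx,.014)[:,:2];print(nm,np.round(w,4).tolist(),np.round([np.hypot(*(w[i]-w[i-1])) for i in range(4)],4))
E
```

```text
longlink
[328.61904762 122.23809524] 21 [ 0.65983013 -0.10895324]
[346.11111111  99.27777778] 18 [ 0.70332106 -0.14394354]
mid [ 0.6815756  -0.12644839  0.025     ] ang 141.18184187759877 0.05581919288433038
discL [207.875      244.16666667] 24 tip [0.4332416  0.12594705]
 flange [0.4330803  0.12476027] 11.382767677307129
discFar [271.4  112.44] 25 tip [6.79263773e-01 2.76702891e-05]
 flange [ 6.78938483e-01 -3.03922847e-04] 11.385011672973633
sleeve [ 0.54438518 -0.13250037] 8.062357902526855
[[384.60646353 219.86718222]]
t3 [[0.3749, 0.3264], [0.6064, 0.3075], [0.5995, 0.2359], [0.3682, 0.2556]] [0.0711 0.2323 0.0719 0.2321]
t2 [[0.4383, -0.2528], [0.6049, -0.2775], [0.5951, -0.3478], [0.4288, -0.3226]] [0.0705 0.1684 0.071  0.1682]
```

View pics/br.png

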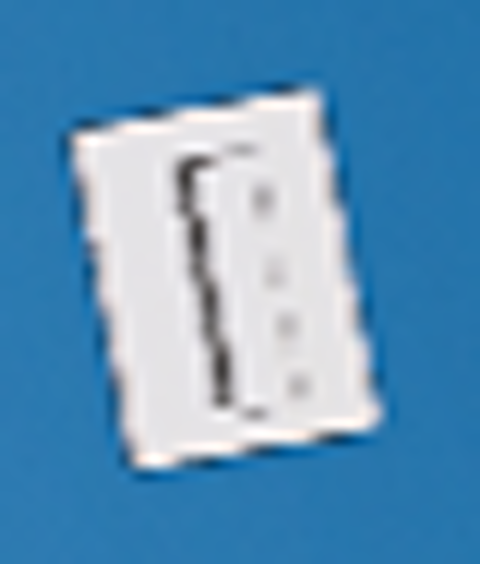

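```bash
python3 - <<'E'
from h import *
s=snapshot("top");S=snapshot("side")
c=np.array([(70,135),(315,90),(380,425),(140,465)])/12+[315,215]
w=ray(s,c,.006)[:,:2];print("bracket",w,w.mean(0))
for a,b in((1,2),(0,3)):
    d=w[a]-w[b];print(np.degrees(np.arctan2(d[1],d[0])),np.hypot(*d))
l=np.array([(190,160),(220,400)])/12+[315,215];v=ray(s,l,.01);d=v[0]-v[1];print("web",np.degrees(np.arctan2(d[1],d[0])))
for z in(0,.04,.06,.08,.1):
    p=ray(s,[(340,67),(450,59),(213,66),(327,62)],z);print(z,p[:,:2].round(3).tolist(),proj(S,p).round().tolist())
S2=S["image"];save("sidecrop",S2,(160,140,430,290),2.9)
for z in(.03,.05,.07): p=ray(s,(274,242),z);print("pot",z,p[0,:2],proj(S,p))
E
```

```text
bracket [[ 0.46093543 -0.08947042]
 [ 0.46712392 -0.12939613]
 [ 0.41268014 -0.13811747]
 [ 0.40729321 -0.09912459]] [ 0.43700818 -0.11402715]
9.100883094968141 0.055137889815474815
10.202495903964882 0.054504044058900004
web 5.296940702303018
0 [[0.776, -0.138], [0.786, -0.357], [0.786, 0.115], [0.787, -0.112]] [[426.0, 221.0], [526.0, 296.0], [358.0, 163.0], [421.0, 212.0]]
0.04 [[0.761, -0.132], [0.77, -0.34], [0.77, 0.108], [0.771, -0.108]] [[421.0, 205.0], [519.0, 274.0], [356.0, 151.0], [417.0, 197.0]]
0.06 [[0.753, -0.129], [0.762, -0.332], [0.762, 0.105], [0.763, -0.106]] [[419.0, 196.0], [515.0, 263.0], [355.0, 144.0], [415.0, 189.0]]
0.08 [[0.746, -0.126], [0.754, -0.324], [0.754, 0.102], [0.755, -0.103]] [[417.0, 187.0], [511.0, 251.0], [353.0, 138.0], [413.0, 180.0]]
0.1 [[0.738, -0.123], [0.746, -0.316], [0.746, 0.098], [0.747, -0.101]] [[415.0, 178.0], [507.0, 239.0], [352.0, 131.0], [411.0, 172.0]]
pot 0.03 [0.43370698 0.0018588 ] [[237.67193761 214.61789769]]
pot 0.05 [0.43440882 0.00134326] [[237.29578059 206.20212913]]
pot 0.07 [0.43511066 0.00082772] [[236.9074281  197.51351085]]
```

View pics/sidecrop.png

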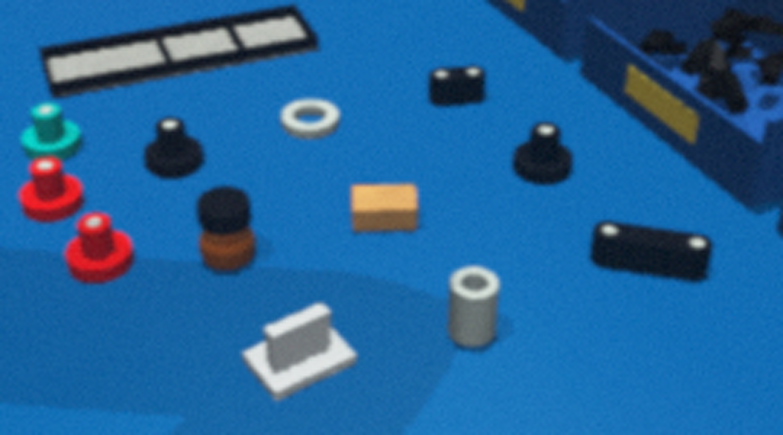

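Link, sleeve, discs, bracket and spares all show clearly; the pot is about 45 mm tall, so I travel at z ≥ 0.12. Moving above the long link.

Request:
jog_arm --pt "21.5 25 -4 -3" --pt "21.5 25 -4 -3" --pt "21.5 25 -4 -3" --pt "21.5 25 -4 -3" --pt "21.5 25 -4 -3" --pt "21.5 25 -4 -3" --pt "21.5 25 -4 -3" --pt "21.5 25 -4 -3" --pt "21.5 25 -4 -3" --pt "21.5 25 -4 -3" --fingers 60

```text
clock: 1.23
tool_pos: [0.4674, -0.375, 0.1577]
orientation: [-180.0, 0.0, 171.7]
force: [-0.5, -0.3, -0.5]
opening: 0.0604
```

Request:
jog_arm --pt "21.5 25 -4 -3" --pt "21.5 25 -4 -3" --pt "21.5 25 -4 -3" --pt "21.5 25 -4 -3" --pt "21.5 25 -4 -3" --pt "21.5 25 -4 -3" --pt "21.5 25 -4 -3" --pt "21.5 25 -4 -3" --pt "21.5 25 -4 -3" --pt "21.5 25 -4 -3"

```text
clock: 2.07
tool_pos: [0.6824, -0.1249, 0.1175]
orientation: [180.0, 0.0, 141.7]
force: [-0.4, -0.9, 0.3]
opening: 0.0598
```

Request:
jog_arm --pt "0 0 0 0" --pt "0 0 0 0" --pt "0 0 0 0" --pt "0 0 0 0" --pt "0 0 0 0" --pt "0 0 0 0" --pt "0 0 0 0" --pt "0 0 0 0" --pt "0 0 0 0" --pt "0 0 0 0"

```text
clock: 2.9
tool_pos: [0.6814, -0.1266, 0.1177]
orientation: [180.0, 0.0, 141.9]
force: [-0.0, -0.1, 0.4]
opening: 0.0601
```

```bash
cat > wl.py <<'E'
from h import *
import sys
o=get_obs();s=snapshot("wrist");save(sys.argv[1],s["image"])
print(o["clock"],o["tool_pos"].round(4),o["orientation"].round(2),o["opening"],"jaw",((o["orientation"][2]-90)%180).round(2))
from scipy.spatial.transform import Rotation as Ro
E
python3 wl.py w1
```

```text
2.9 [ 0.6814 -0.1266  0.1177] [1.7999e+02 1.0000e-02 1.4186e+02] 0.060091923272370035 jaw 51.86
```

View pics/w1.png

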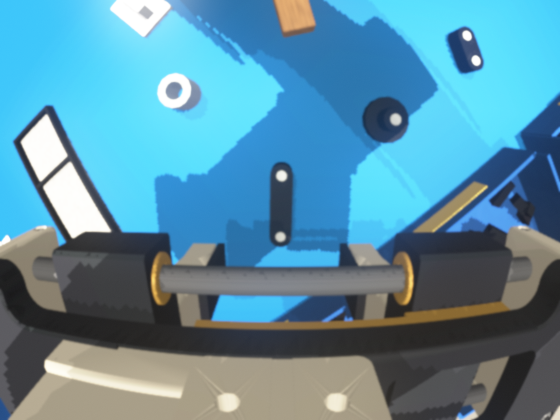

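Wrist view: the long link hangs straight along the column between the fingers (pins at (281,175) and (280,237)), sleeve (175,91), disc (387,118). Aligned; cross-checking positions from this view.

```bash
python3 - <<'E'
from h import *
o=get_obs();s=snapshot("wrist")
for n,p,z in(("pins",[(281,175),(280,237)],.025),("sleeve",[(175,91)],.04),("disc tip",[(396,119)],.035)):
    q=wrist_ray(s,p,z,o["tool_pos"],o["orientation"]);print(n,q.round(4).tolist(),q.mean(0).round(4))
E
```

```text
pins [[0.6597, -0.1097, 0.025], [0.7038, -0.1455, 0.025]] [ 0.6818 -0.1276  0.025 ]
sleeve [[0.5466, -0.133, 0.04]] [ 0.5466 -0.133   0.04  ]
disc tip [[0.6798, -0.0006, 0.035]] [ 6.798e-01 -6.000e-04  3.500e-02]
```

Request:
jog_arm --pt "0 0 -12 0" --pt "0 0 -12 0" --pt "0 0 -12 0" --pt "0 0 -12 0" --pt "0 0 -12 0" --pt "0 0 -12 0" --pt "0 0 -12 0" --pt "0 0 -12 0" --pt "0 0 -9 0" --pt "0 0 0 0"

```text
clock: 3.83
tool_pos: [0.6799, -0.1264, 0.0097]
orientation: [-179.9, -0.2, 141.9]
force: [0.5, 0.6, -0.8]
opening: 0.06
```

Request:
jog_arm --pt "0 0 0 0" --pt "0 0 0 0" --pt "0 0 0 0" --pt "0 0 0 0" --pt "0 0 0 0" --pt "0 0 0 0" --pt "0 0 0 0" --pt "0 0 0 0" --pt "0 0 0 0" --pt "0 0 0 0" --fingers 8

```text
clock: 4.67
tool_pos: [0.6815, -0.1264, 0.0126]
orientation: [-180.0, -0.0, 141.9]
force: [-0.2, -0.5, 0.0]
opening: 0.0083
```

Fingers closed to 8 mm with a 20 mm link between them is not right; looking.

```bash
python3 wl.py w2; python3 - <<'E'
from h import *
s=snapshot("side");save("s2",s["image"],(230,90,510,300),2.8)
E
```

```text
4.6667 [ 0.6815 -0.1264  0.0126] [-180.     -0.    141.88] 0.008281600917997019 jaw 51.88
```

View pics/w2.png

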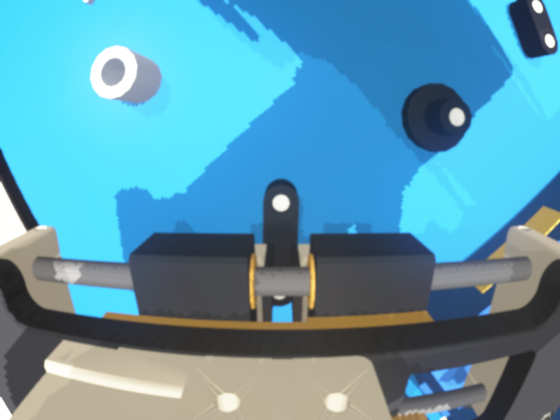

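View pics/s2.png

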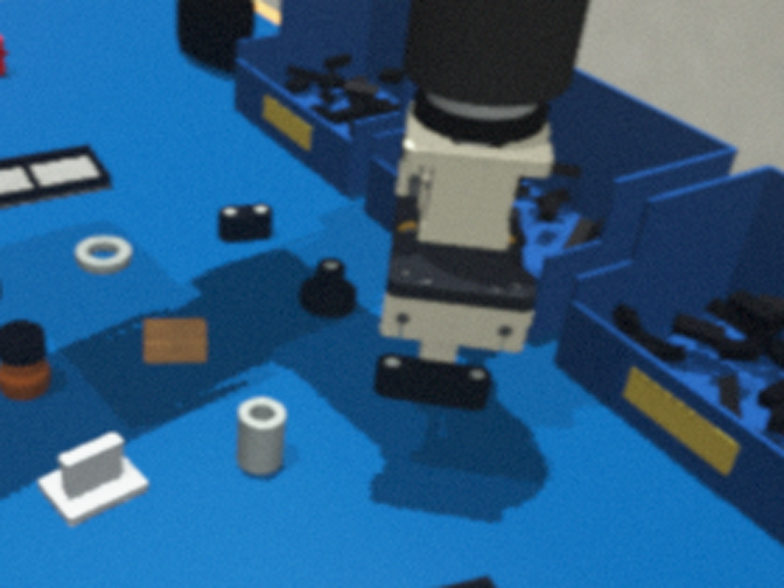

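```bash
python3 - <<'E'
from h import *
o=get_obs();s=snapshot("wrist")
save("w2c",s["image"],(200,160,360,340),3.3)
for n,p,z in(("pins",[(281,203),(279,295)],.025),("sleeve",[(119,71)],.04),("disc tip",[(456.5,117)],.035)):
    q=wrist_ray(s,p,z,o["tool_pos"],o["orientation"]);print(n,q.round(4).tolist(),q.mean(0).round(4))
print(o["force"],o["moment"])
t=snapshot("top");save("t2c",t["image"],(250,60,420,220),3.7)
E
```

```text
pins [[0.6604, -0.1099, 0.025], [0.7049, -0.1464, 0.025]] [ 0.6827 -0.1281  0.025 ]
sleeve [[0.5479, -0.1305, 0.04]] [ 0.5479 -0.1305  0.04  ]
disc tip [[0.6796, -0.0014, 0.035]] [ 0.6796 -0.0014  0.035 ]
[0.35828249 0.73161224 0.12147902] [-0.06309997 -0.0265707  -0.04167931]
```

View pics/w2c.png

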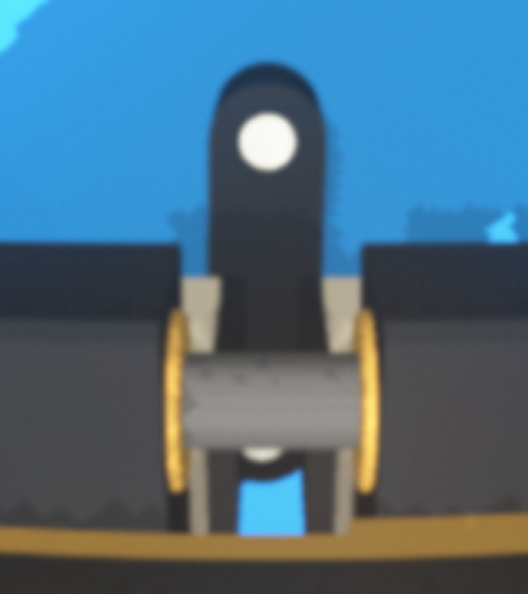

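View pics/t2c.png

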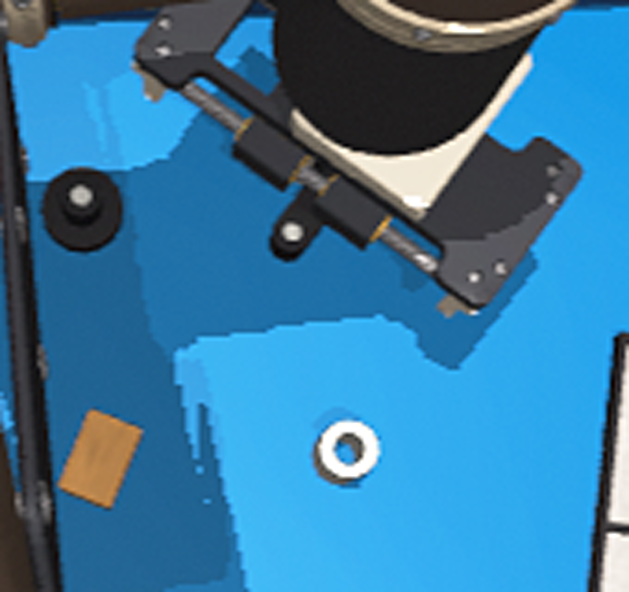

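Ambiguous: pads lie beside or above the link. Lifting a little to find out.

Request:
jog_arm --pt "0 0 5 0" --pt "0 0 5 0" --pt "0 0 10 0" --pt "0 0 10 0" --pt "0 0 10 0" --pt "0 0 10 0" --pt "0 0 10 0" --pt "0 0 0 0" --pt "0 0 0 0" --pt "0 0 0 0"

```text
clock: 5.7
tool_pos: [0.6812, -0.1263, 0.0723]
orientation: [-180.0, -0.0, 141.9]
force: [0.4, 0.4, -0.1]
opening: 0.0083
```

```bash
python3 wl.py w3; python3 - <<'E'
from h import *
s=snapshot("side");save("s3",s["image"],(230,90,510,300),2.8)
E
```

```text
5.7 [ 0.6812 -0.1263  0.0723] [-1.8000e+02 -2.0000e-02  1.4186e+02] 0.008283848436697838 jaw 51.86
```

View pics/w3.png

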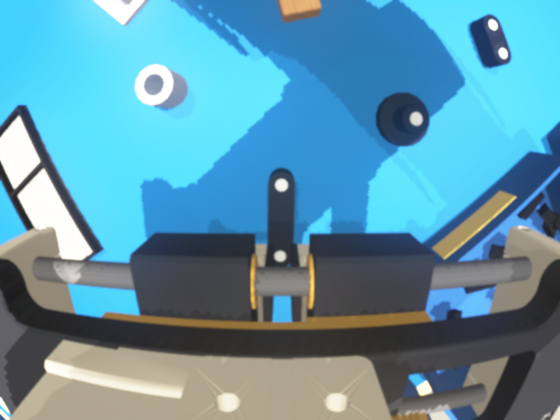

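View pics/s3.png

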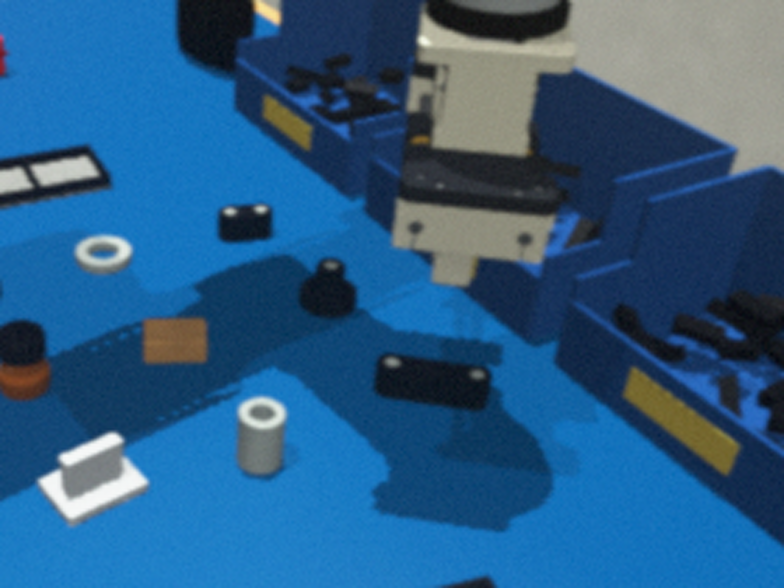

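The link stayed; fingertips in side view at about (393,192). Compare with where the reported TCP should project.

```bash
python3 - <<'E'
from h import *
o=get_obs();S=snapshot("side")
for dz in(0,.01,.0188,.03,.04):print(dz,proj(S,o["tool_pos"]+[0,0,dz]))
print(proj(S,[.6815,-.1264,0.0]),proj(S,[.6815,-.1264,0.024]))
g=cv2.cvtColor(S["image"],cv2.COLOR_RGB2GRAY);save("s3b",S["image"],(350,150,460,250),7)
T=snapshot("top");print(proj(T,o["tool_pos"]))
E
```

```text
0 [[387.91331978 199.58723156]]
0.01 [[388.72226872 195.0345101 ]]
0.0188 [[389.44524379 190.96564493]]
0.03 [[390.38080038 185.70038238]]
0.04 [[391.23106919 180.91511483]]
[[382.72816279 230.13413549]] [[384.48330133 220.28205548]]
[[340.5843362  103.96662727]]
```

View pics/s3b.png

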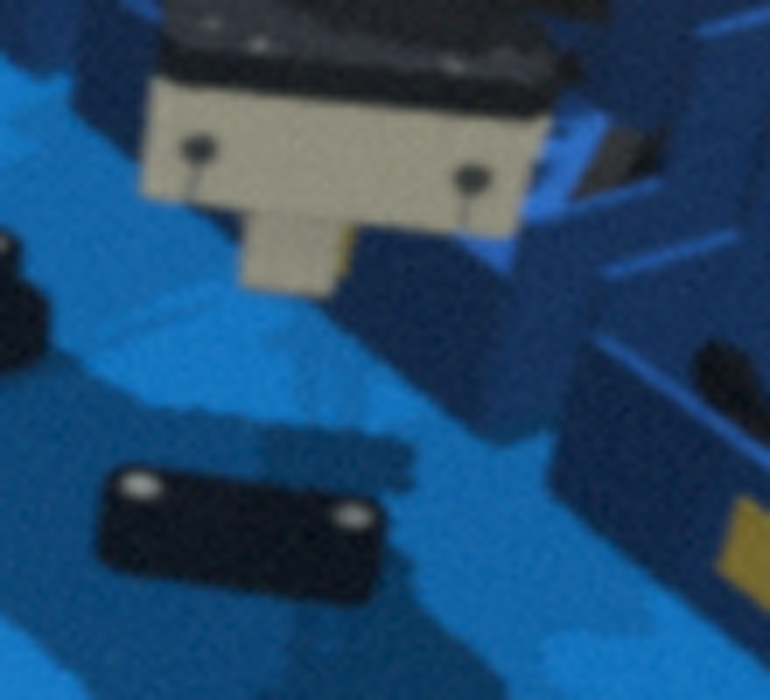

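```bash
python3 - <<'E'
from h import *
o=get_obs();S=snapshot("side");R=cv2.Rodrigues(S["rvec"])[0];c=-R.T@S["tvec"];print("cam",c)
a=np.radians(51.86);j=np.array([np.cos(a),np.sin(a),0]);j*=np.sign(j@(c-o["tool_pos"]));x=np.array([-j[1],j[0],0])
print("obs",np.array([(240,287),(330,297)])/7+[350,150])
for back in(.015,.025):
  for dz in(0,.01,.015,.02,.025):
    p=[o["tool_pos"]+j*back+x*t+[0,0,dz] for t in(-.0095,.0095)];print(back,dz,proj(S,p).round(1).tolist())
E
```

```text
cam [ 0.26844011 -0.57833038  0.47828048]
obs [[384.28571429 191.        ]
 [397.14285714 192.42857143]]
0.015 0 [[382.4, 203.5], [393.3, 204.9]]
0.015 0.01 [[383.2, 199.0], [394.2, 200.3]]
0.015 0.015 [[383.5, 196.6], [394.6, 198.0]]
0.015 0.02 [[383.9, 194.3], [395.0, 195.6]]
0.015 0.025 [[384.3, 191.9], [395.5, 193.3]]
0.025 0 [[382.2, 206.7], [393.2, 208.1]]
0.025 0.01 [[383.0, 202.1], [394.1, 203.5]]
0.025 0.015 [[383.4, 199.8], [394.5, 201.2]]
0.025 0.02 [[383.8, 197.4], [395.0, 198.8]]
0.025 0.025 [[384.2, 195.1], [395.5, 196.4]]
```

```bash
python3 - <<'E'
from h import *
s=snapshot("wrist");M=np.linalg.inv(s["mount"]);f=K(s)[0,0]
def wp(p):
    q=M[:3,:3]@p+M[:3,3];th=np.arctan2(np.hypot(q[0],q[1]),q[2]);return np.array([s["cx"],s["cy"]])+f*th*q[:2]/np.hypot(q[0],q[1])
for op in(.0300,.0041):
  for z in(0,-.015,-.02,-.025,-.03):
    print(op,z,[wp(np.array([x,sg*op,z])).round(0).tolist() for sg in(-1,1) for x in(.0095,-.0095)])
im=cv2.imread("pics/w1.png")[:,:,::-1];save("w1c",im,(150,200,410,340),3)
E
```

```text
0.03 0 [[232.0, 226.0], [233.0, 255.0], [330.0, 226.0], [329.0, 255.0]]
0.03 -0.015 [[228.0, 234.0], [230.0, 265.0], [334.0, 234.0], [332.0, 265.0]]
0.03 -0.02 [[227.0, 237.0], [228.0, 268.0], [336.0, 237.0], [334.0, 268.0]]
0.03 -0.025 [[225.0, 240.0], [227.0, 272.0], [337.0, 240.0], [335.0, 272.0]]
0.03 -0.03 [[223.0, 243.0], [226.0, 276.0], [339.0, 243.0], [336.0, 276.0]]
0.0041 0 [[274.0, 226.0], [275.0, 255.0], [288.0, 226.0], [288.0, 255.0]]
0.0041 -0.015 [[274.0, 234.0], [274.0, 265.0], [288.0, 234.0], [288.0, 265.0]]
0.0041 -0.02 [[274.0, 237.0], [274.0, 269.0], [289.0, 237.0], [288.0, 269.0]]
0.0041 -0.025 [[273.0, 240.0], [274.0, 272.0], [289.0, 240.0], [288.0, 272.0]]
0.0041 -0.03 [[273.0, 243.0], [273.0, 276.0], [289.0, 243.0], [289.0, 276.0]]
```

View pics/w1c.png

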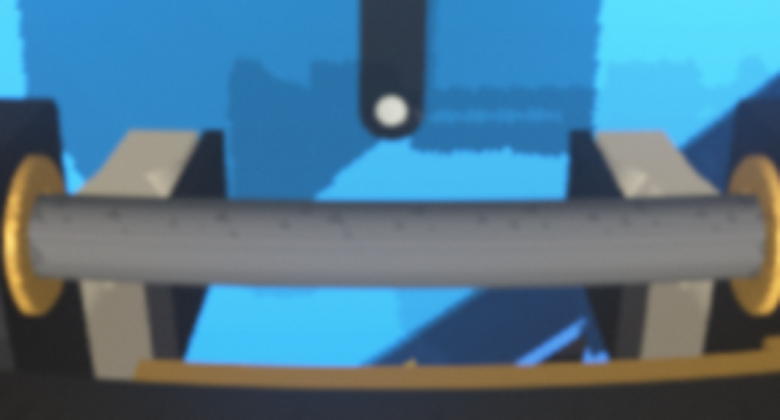

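Both views agree: the real fingertips sit about 30 mm behind the reported TCP (the wrist view shows pad ends at (224,243), which matches z = -30 mm; the side view gives 25–33 mm). So tip height = reported z + 0.03, and I will use that. Reopening and descending to reported z ≈ -0.018, shifted slightly away from the bins.

Request:
jog_arm --pt "-3.5 2.5 0 -0.8" --pt "-3.5 2.5 0 0" --pt "0 0 0 0" --pt "0 0 -12 0" --pt "0 0 -12 0" --pt "0 0 -12 0" --pt "0 0 -12 0" --pt "0 0 -12 0" --pt "0 0 -5 0" --pt "0 0 0 0" --fingers 50

```text
clock: 6.83
tool_pos: [0.6731, -0.1215, 0.0051]
orientation: [-179.9, -0.2, 141.1]
force: [-0.5, -0.7, 0.4]
opening: 0.0496
```

Request:
jog_arm --pt "0 0 -5 0" --pt "0 0 -5 0" --pt "0 0 -5 0" --pt "0 0 -5 0" --pt "0 0 -5 0" --pt "0 0 0 0" --pt "0 0 0 0" --pt "0 0 0 0" --pt "0 0 0 0" --pt "0 0 0 0"

```text
clock: 7.67
tool_pos: [0.6747, -0.1214, -0.0171]
orientation: [180.0, 0.0, 141.1]
force: [0.2, 0.1, -0.6]
opening: 0.0501
```

Request:
jog_arm --pt "0 0 0 0" --pt "0 0 0 0" --pt "0 0 0 0" --pt "0 0 0 0" --pt "0 0 0 0" --pt "0 0 0 0" --pt "0 0 0 0" --pt "0 0 0 0" --pt "0 0 0 0" --pt "0 0 0 0" --fingers 8

```text
clock: 8.5
tool_pos: [0.6745, -0.1214, -0.0174]
orientation: [-180.0, 0.0, 141.1]
force: [-1.1, -0.5, 0.6]
opening: 0.0195
```

```bash
python3 wl.py w4
```

```text
8.5 [ 0.6745 -0.1214 -0.0174] [-180.      0.    141.08] 0.019452834902592444 jaw 51.08
```

View pics/w4.png

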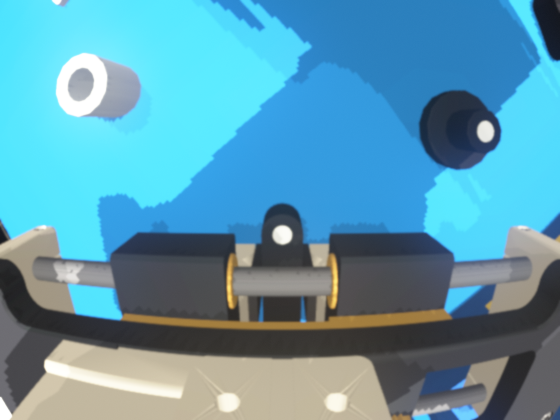

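Link gripped (19.5 mm). Lift and carry to the large compartment.

Request:
jog_arm --pt "0 0 10 0" --pt "0 0 13 0" --pt "0 0 13 0" --pt "0 0 13 0" --pt "0 0 13 0" --pt "-13 20.5 15 1.7" --pt "-13 20.5 15 1.7" --pt "-13 20.5 15 1.7" --pt "-13 20.5 0 1.7" --pt "-13 20.5 0 1.7"

```text
clock: 9.38
tool_pos: [0.6099, -0.0179, 0.0923]
orientation: [179.8, 0.2, 149.6]
force: [0.3, 0.2, -0.5]
opening: 0.0197
```

Request:
jog_arm --pt "-13 20.5 0 1.7" --pt "-13 20.5 0 1.7" --pt "-13 20.5 0 1.7" --pt "-13 20.5 0 1.7" --pt "-13 20.5 0 1.7" --pt "-13 20.5 0 1.7" --pt "-13 20.5 0 1.7" --pt "-13 20.5 0 1.7" --pt "-13 20.5 0 1.7" --pt "-13 20.5 0 1.7"

```text
clock: 10.22
tool_pos: [0.4791, 0.1873, 0.091]
orientation: [179.9, 0.1, 166.7]
force: [0.3, 0.4, 0.7]
opening: 0.0196
```

Request:
jog_arm --pt "-13 20.5 0 1.7" --pt "-13 20.5 0 1.7" --pt "-13 20.5 0 1.7" --pt "-13 20.5 0 1.7" --pt "-13 20.5 0 1.9" --pt "0 0 0 0" --pt "0 0 0 0" --pt "0 0 0 0" --pt "0 0 0 0" --pt "0 0 0 0"

```text
clock: 11.05
tool_pos: [0.4148, 0.288, 0.0898]
orientation: [180.0, 0.0, 175.2]
force: [-0.4, -0.6, 0.1]
opening: 0.0197
```

```bash
python3 wl.py w5; python3 - <<'E'
from h import *
s=snapshot("top");save("t5",s["image"],(80,130,280,300),4)
s=snapshot("side");save("s5",s["image"],(150,60,350,210),4)
E
```

```text
11.05 [0.4148 0.288  0.0898] [179.99   0.   175.2 ] 0.019675076894433756 jaw 85.2
```

View pics/w5.png

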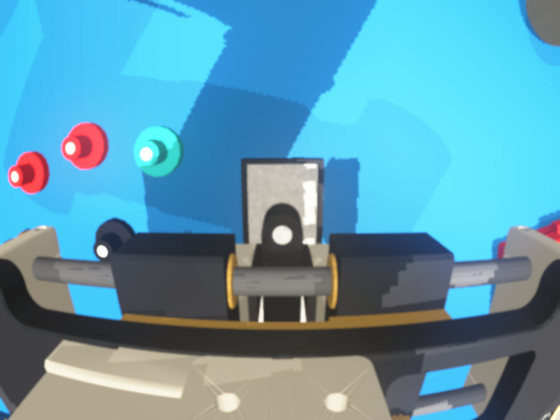

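View pics/s5.png

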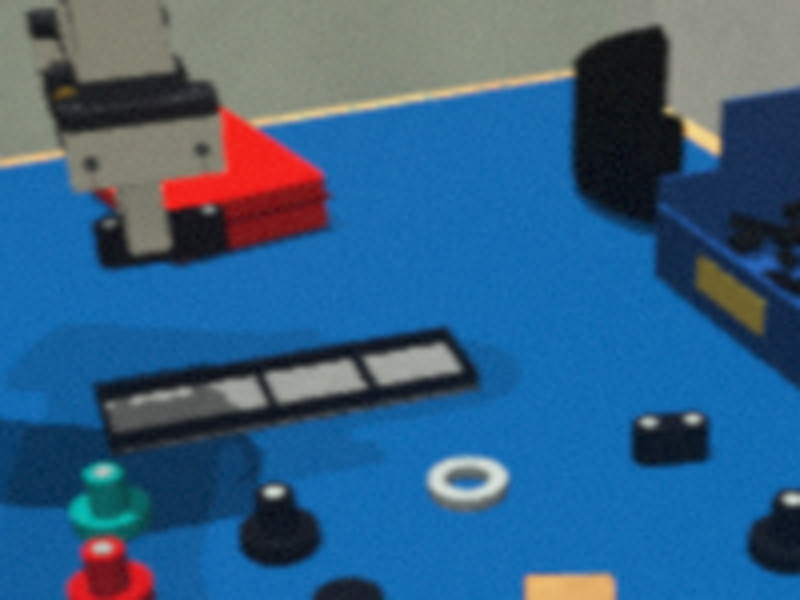

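Link is held centred over the large compartment (walls at columns 243–323, link at 282). Descend; link underside reaches the floor at reported z ≈ -0.0134.

Request:
jog_arm --pt "0 1 -12 0" --pt "0 0 -12 0" --pt "0 0 -12 0" --pt "0 0 -12 0" --pt "0 0 -12 0" --pt "0 0 -12 0" --pt "0 0 -10 0" --pt "0 0 -6 0" --pt "0 0 0 0" --pt "0 0 0 0"

```text
clock: 12.03
tool_pos: [0.4146, 0.2894, 0.0015]
orientation: [-180.0, -0.0, 175.3]
force: [-0.7, -1.0, -0.5]
opening: 0.02
```

Request:
jog_arm --pt "0 0 -3 0" --pt "0 0 -3 0" --pt "0 0 -3 0" --pt "0 0 -3 0" --pt "0 0 -2 0" --pt "0 0 0 0" --pt "0 0 0 0" --pt "0 0 0 0" --pt "0 0 0 0" --pt "0 0 0 0"

```text
clock: 12.87
tool_pos: [0.4145, 0.2897, -0.0123]
orientation: [180.0, 0.0, 175.3]
force: [-0.8, 0.2, 0.6]
opening: 0.0195
```

Request:
jog_arm --pt "0 0 0 0" --pt "0 0 0 0" --pt "0 0 0 0" --pt "0 0 0 0" --pt "0 0 0 0" --pt "0 0 5 0" --pt "0 0 10 0" --pt "0 0 12 0" --pt "0 0 12 0" --pt "0 0 12 0" --fingers 32

```text
clock: 13.7
tool_pos: [0.4146, 0.2897, 0.04]
orientation: [180.0, 0.0, 175.3]
force: [-0.6, 0.4, 1.1]
opening: 0.0318
```

Request:
jog_arm --pt "0 0 12 0" --pt "0 0 12 0" --pt "0 0 12 0" --pt "0 0 12 0" --pt "0 0 8 0" --pt "0 -15 0 0" --pt "0 -15 0 0" --pt "0 -15 0 0" --pt "0 -15 0 0" --pt "0 0 0 0" --fingers 50

```text
clock: 14.53
tool_pos: [0.4134, 0.2259, 0.094]
orientation: [-179.9, -0.1, 175.2]
force: [-0.2, -0.8, 0.4]
opening: 0.0499
```

```bash
python3 wl.py w6; python3 - <<'E'
from h import *
s=snapshot("side");save("s6",s["image"],(150,60,350,210),4)
E
```

```text
14.5333 [0.4134 0.2259 0.094 ] [-1.7991e+02 -9.0000e-02  1.7517e+02] 0.04989045670149143 jaw 85.17
```

View pics/s6.png

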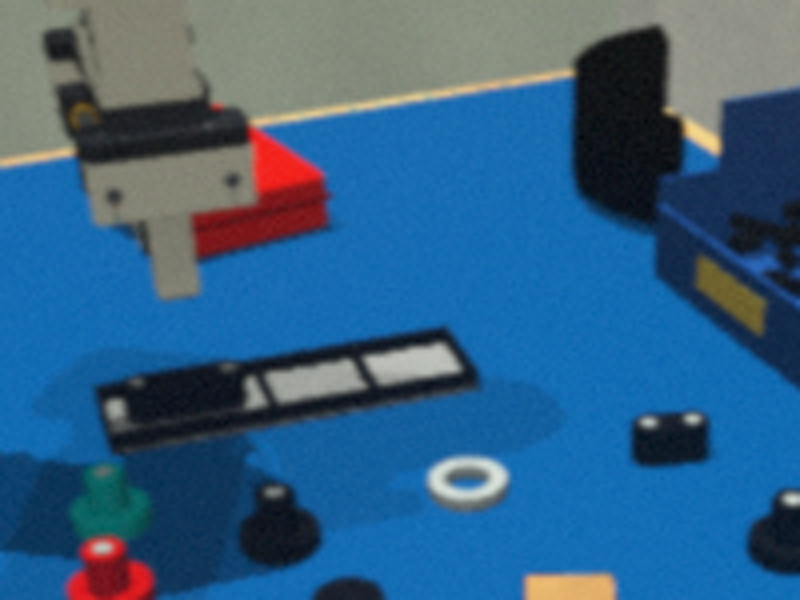

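View pics/w6.png

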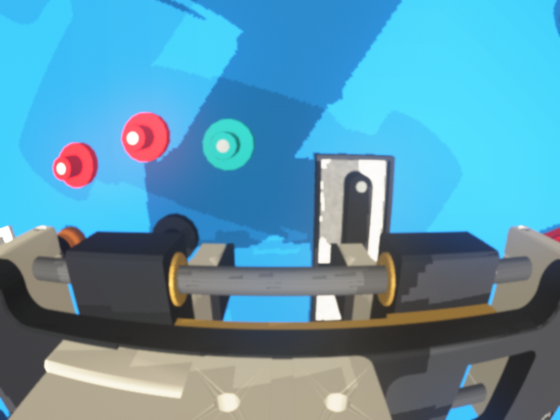

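Side view: long link lies flat in the large compartment (crop (185,390)); the rest is unchanged. Next the near black disc at (0.433, 0.1255).

Request:
jog_arm --pt "2.7 -15 0 0" --pt "2.7 -15 0 0" --pt "2.7 -15 0 0" --pt "2.7 -15 0 0" --pt "2.7 -15 0 0" --pt "2.7 -15 0 0" --pt "2.4 -14 0 0" --pt "0 0 0 0" --pt "0 0 0 0" --pt "0 0 0 0"

```text
clock: 15.47
tool_pos: [0.4333, 0.126, 0.0945]
orientation: [180.0, 0.0, 175.3]
force: [-0.1, -0.4, -0.7]
opening: 0.05
```

```bash
python3 wl.py w7
```

```text
15.4667 [0.4333 0.126  0.0945] [1.7999e+02 1.0000e-02 1.7526e+02] 0.049979707062542504 jaw 85.26
```

View pics/w7.png

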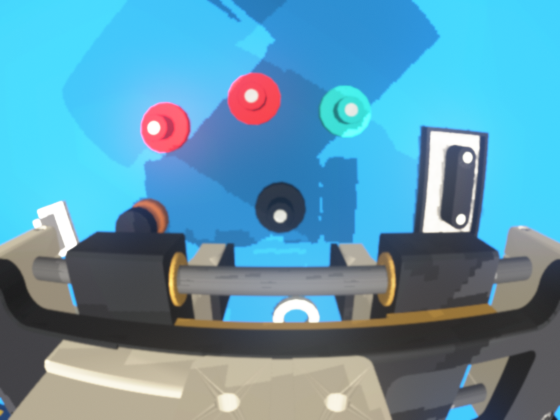

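The black disc with boss sits centred (boss tip (280,215)). Descend.

Request:
jog_arm --pt "0 0 -13 0" --pt "0 0 -13 0" --pt "0 0 -13 0" --pt "0 0 -13 0" --pt "0 0 -13 0" --pt "0 0 -13 0" --pt "0 0 -10 0" --pt "0 0 -6 0" --pt "0 0 0 0" --pt "0 0 0 0"

```text
clock: 16.35
tool_pos: [0.4331, 0.126, 0.0006]
orientation: [-180.0, -0.0, 175.3]
force: [-0.2, -0.0, 0.1]
opening: 0.0502
```

Request:
jog_arm --pt "0 0 -4 0" --pt "0 0 -4 0" --pt "0 0 -4 0" --pt "0 0 -2 0" --pt "0 0 0 0" --pt "0 0 0 0" --pt "0 0 0 0" --pt "0 0 0 0" --pt "0 0 0 0" --pt "0 0 0 0"

```text
clock: 17.18
tool_pos: [0.4332, 0.1257, -0.0133]
orientation: [180.0, 0.0, 175.3]
force: [-0.0, -0.2, -0.5]
opening: 0.0499
```

Request:
jog_arm --pt "0 0 0 0" --pt "0 0 0 0" --pt "0 0 0 0" --pt "0 0 0 0" --pt "0 0 0 0" --pt "0 0 0 0" --pt "0 0 0 0" --pt "0 0 0 0" --pt "0 0 0 0" --pt "0 0 0 0" --fingers 10

```text
clock: 18.02
tool_pos: [0.433, 0.1256, -0.0134]
orientation: [-180.0, -0.0, 175.3]
force: [-1.2, -0.2, 0.4]
opening: 0.0206
```

Request:
jog_arm --pt "0 0 8 0" --pt "0 0 12 0" --pt "0 0 14 0" --pt "0 0 14 0" --pt "0 0 14 0" --pt "0 0 14 0" --pt "0 0 10 0" --pt "0 0 0 0" --pt "11.5 12.5 0 0" --pt "11.5 12.5 0 0"

```text
clock: 18.85
tool_pos: [0.4559, 0.1505, 0.0729]
orientation: [180.0, 0.0, 175.2]
force: [0.7, 0.4, -0.5]
opening: 0.0206
```

Request:
jog_arm --pt "11.5 12.5 0 0" --pt "11.5 12.5 0 0" --pt "11.5 12.5 0 0" --pt "11.5 12.5 0 0" --pt "11.5 12.5 0 0" --pt "11.5 12.5 0 0" --pt "11.5 12.5 0 0" --pt "11.5 12.5 0 0" --pt "11.5 12.5 0 0" --pt "10 13.1 0 0"

```text
clock: 19.68
tool_pos: [0.5699, 0.2765, 0.0719]
orientation: [-180.0, -0.0, 175.3]
force: [0.8, -0.6, 0.5]
opening: 0.0217
```

Request:
jog_arm --pt "0 0 0 0" --pt "0 0 0 0" --pt "0 0 0 0" --pt "0 0 0 0" --pt "0 0 0 0" --pt "0 0 0 0" --pt "0 0 0 0" --pt "0 0 0 0" --pt "0 0 0 0" --pt "0 0 0 0"

```text
clock: 20.52
tool_pos: [0.5696, 0.2762, 0.0726]
orientation: [180.0, 0.0, 175.3]
force: [-0.1, -0.0, -1.0]
opening: 0.0208
```

```bash
python3 wl.py w8; python3 - <<'E'
from h import *
s=snapshot("side");save("s8",s["image"],(150,60,350,210),4)
E
```

```text
20.5167 [0.5696 0.2762 0.0726] [180.     0.   175.28] 0.020784608273698817 jaw 85.28
```

View pics/s8.png

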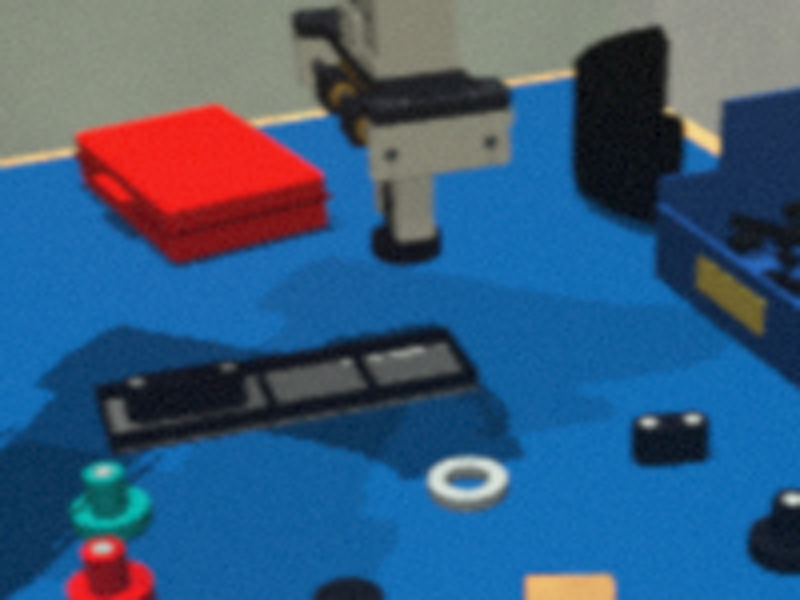

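View pics/w8.png

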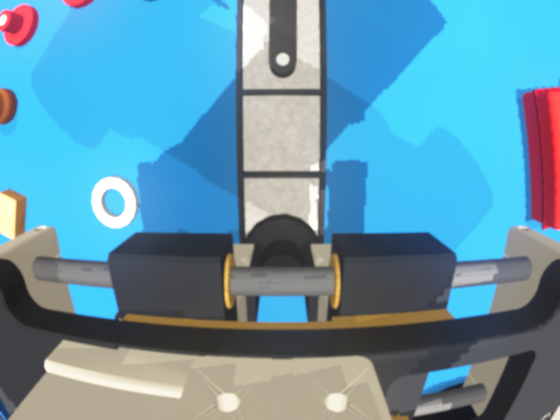

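Disc held over the small end compartment (columns 240–325, centred on 282). Quick check of the divider by wrist ray.

```bash
python3 - <<'E'
from h import *
o=get_obs();s=snapshot("wrist")
q=wrist_ray(s,[(282,174),(282,92),(241,174),(325,174)],.014,o["tool_pos"],o["orientation"])[:,:2]
d=q-[.4878,.283];t=np.radians(-4.75);R=np.array([[np.cos(t),np.sin(t)],[-np.sin(t),np.cos(t)]]);print((d@R.T*1000).round(1),"expect x 50,-14 (dividers) y +-32")
E
```

```text
[[ 49.2   0.4]
 [-13.2   0.3]
 [ 49.1 -31.1]
 [ 49.   33.4]] expect x 50,-14 (dividers) y +-32
```

Request:
jog_arm --pt "0 0 -10 0" --pt "0 0 -12 0" --pt "0 0 -12 0" --pt "0 0 -12 0" --pt "0 0 -8 0" --pt "0 0 -5 0" --pt "0 0 0 0" --pt "0 0 0 0" --pt "0 0 0 0" --pt "0 0 0 0"

```text
clock: 21.5
tool_pos: [0.57, 0.2766, 0.0142]
orientation: [180.0, 0.0, 175.3]
force: [0.2, -0.1, 1.2]
opening: 0.021
```

Tray frame confirmed to about 1 mm. Lower the rest of the way, release and rise.

Request:
jog_arm --pt "0 0 -5 0" --pt "0 0 -5 0" --pt "0 0 -5 0" --pt "0 0 -4 0" --pt "0 0 -3 0" --pt "0 0 -1 0" --pt "0 0 0 0" --pt "0 0 0 0" --pt "0 0 0 0" --pt "0 0 0 0"

```text
clock: 22.33
tool_pos: [0.5693, 0.276, -0.0094]
orientation: [-180.0, -0.0, 175.3]
force: [-3.2, -1.4, 4.8]
opening: 0.0208
```

Request:
jog_arm --pt "0 0 0 0" --pt "0 0 0 0" --pt "0 0 0 0" --pt "0 0 0 0" --pt "0 0 0 0" --pt "0 0 5 0" --pt "0 0 10 0" --pt "0 0 12 0" --pt "0 0 12 0" --pt "0 0 12 0" --fingers 36

```text
clock: 23.17
tool_pos: [0.57, 0.2765, 0.0436]
orientation: [179.9, 0.1, 175.3]
force: [0.3, -0.4, -0.3]
opening: 0.0361
```

Request:
jog_arm --pt "0 0 12 0" --pt "0 0 12 0" --pt "0 0 12 0" --pt "-1.2 -20.5 12 0" --pt "-1.2 -20.5 4 0" --pt "-1.2 -20.5 0 0" --pt "-1.2 -20.5 0 0" --pt "-1.2 -20.5 0 0" --pt "-1.2 -20.5 0 0" --pt "-1.2 -20.5 0 0" --fingers 60

```text
clock: 24.0
tool_pos: [0.5605, 0.1307, 0.0937]
orientation: [-180.0, -0.0, 175.2]
force: [1.1, 0.2, 0.1]
opening: 0.0599
```

```bash
python3 - <<'E'
from h import *
s=snapshot("side");save("s9",s["image"],(150,60,350,210),4)
E
```

```text
(no output)
```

View pics/s9.png

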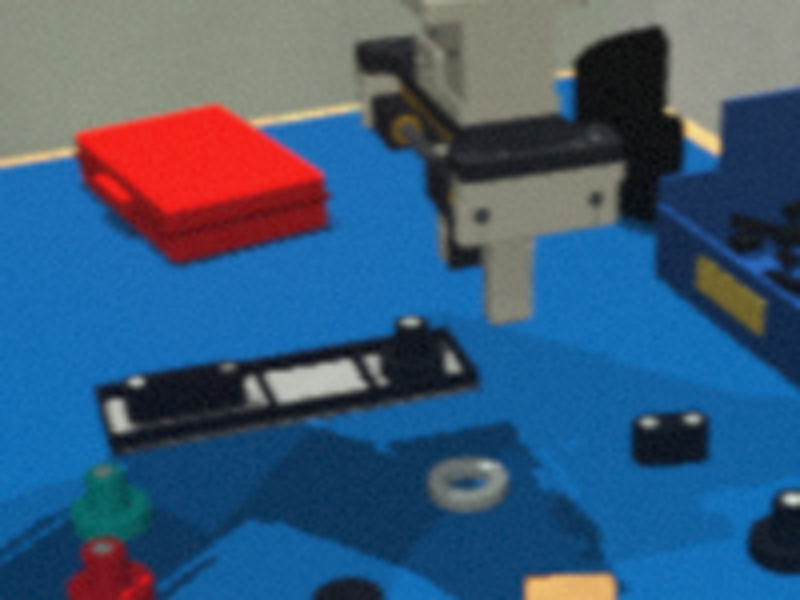

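Request:
jog_arm --pt "-1.2 -20.5 0 0" --pt "-1.2 -20.5 0 0" --pt "-1.2 -20.5 0 0" --pt "-1.2 -20.5 0 0" --pt "-1.2 -20.5 0 0" --pt "-1.2 -20.5 0 0" --pt "-1.2 -20.5 0 0" --pt "-1.2 -20.5 0 0" --pt "-1.2 -20.5 0 0" --pt "-1.2 -20.5 0 0"

```text
clock: 24.88
tool_pos: [0.5483, -0.0739, 0.0937]
orientation: [180.0, -0.0, 175.2]
force: [0.2, -0.2, -0.1]
opening: 0.0598
```

Request:
jog_arm --pt "-1.2 -20.5 0 0" --pt "-1.2 -20.5 0 0" --pt "-1.2 -20 0 0" --pt "0 0 0 0" --pt "0 0 0 0" --pt "0 0 0 0" --pt "0 0 0 0" --pt "0 0 0 0" --pt "0 0 0 0" --pt "0 0 0 0"

```text
clock: 25.72
tool_pos: [0.5457, -0.1328, 0.0936]
orientation: [180.0, 0.0, 175.3]
force: [-0.2, -0.0, 0.0]
opening: 0.0599
```

```bash
python3 wl.py w10
```

```text
25.7167 [ 0.5457 -0.1328  0.0936] [180.     0.   175.32] 0.059935880253491045 jaw 85.32
```

View pics/w10.png

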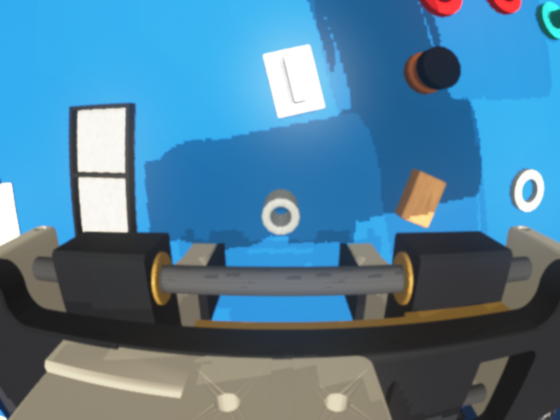

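Disc stands in the end compartment; sleeve ring at (281,214) is centred. Descend on the sleeve.

```bash
python3 - <<'E'
from h import *
o=get_obs();s=snapshot("wrist")
print(wrist_ray(s,[(281,214)],.04,o["tool_pos"],o["orientation"]))
E
```

```text
[[ 0.54301341 -0.13301029  0.04      ]]
```

Request:
jog_arm --pt "0 0 -13 0" --pt "0 0 -13 0" --pt "0 0 -13 0" --pt "0 0 -13 0" --pt "0 0 -13 0" --pt "0 0 -13 0" --pt "0 0 -10 0" --pt "0 0 -6 0" --pt "0 0 0 0" --pt "0 0 0 0"

```text
clock: 26.65
tool_pos: [0.5456, -0.1333, -0.0004]
orientation: [-180.0, -0.0, 175.3]
force: [0.6, -0.2, 0.3]
opening: 0.0601
```

Request:
jog_arm --pt "0 0 -4 0" --pt "0 0 -4 0" --pt "0 0 -3 0" --pt "0 0 0 0" --pt "0 0 0 0" --pt "0 0 0 0" --pt "0 0 0 0" --pt "0 0 0 0" --pt "0 0 0 0" --pt "0 0 0 0"

```text
clock: 27.48
tool_pos: [0.5457, -0.1333, -0.0113]
orientation: [180.0, 0.0, 175.3]
force: [1.5, 0.2, -0.5]
opening: 0.0595
```

Request:
jog_arm --pt "0 0 0 0" --pt "0 0 0 0" --pt "0 0 0 0" --pt "0 0 0 0" --pt "0 0 0 0" --pt "0 0 0 0" --pt "0 0 0 0" --pt "0 0 0 0" --pt "0 0 0 0" --pt "0 0 0 0" --fingers 18

```text
clock: 28.32
tool_pos: [0.5456, -0.1333, -0.0114]
orientation: [-180.0, -0.0, 175.3]
force: [0.2, -0.4, 0.4]
opening: 0.0288
```

Request:
jog_arm --pt "0 0 8 0" --pt "0 0 12 0" --pt "0 0 14 0" --pt "0 0 14 0" --pt "0 0 14 0" --pt "0 0 14 0" --pt "0 0 14 0" --pt "-2 20.75 10 0" --pt "-2 20.75 0 0" --pt "-2 20.75 0 0"

```text
clock: 29.15
tool_pos: [0.5399, -0.0705, 0.09]
orientation: [180.0, 0.1, 175.2]
force: [0.0, 0.4, -1.3]
opening: 0.0289
```

Request:
jog_arm --pt "-2 20.75 0 0" --pt "-2 20.75 0 0" --pt "-2 20.75 0 0" --pt "-2 20.75 0 0" --pt "-2 20.75 0 0" --pt "-2 20.75 0 0" --pt "-2 20.75 0 0" --pt "-2 20.75 0 0" --pt "-2 20.75 0 0" --pt "-2 20.75 0 0"

```text
clock: 29.98
tool_pos: [0.5193, 0.1375, 0.0893]
orientation: [180.0, 0.0, 175.3]
force: [0.4, -0.8, -0.5]
opening: 0.0288
```

Request:
jog_arm --pt "-2 20.75 0 0" --pt "-2 20.75 0 0" --pt "-2 20.75 0 0" --pt "-2 20.75 0 0" --pt "-2 20.75 0 0" --pt "-2 20.75 0 0" --pt "-2 20.75 0 0" --pt "0 0 0 0" --pt "0 0 0 0" --pt "0 0 0 0"

```text
clock: 30.82
tool_pos: [0.5053, 0.2814, 0.0887]
orientation: [-180.0, -0.0, 175.3]
force: [-0.6, 0.3, -0.4]
opening: 0.0288
```

Request:
jog_arm --pt "0 0 0 0" --pt "0 0 0 0" --pt "0 0 -12 0" --pt "0 0 -12 0" --pt "0 0 -12 0" --pt "0 0 -12 0" --pt "0 0 -7 0" --pt "0 0 0 0" --pt "0 0 0 0" --pt "0 0 0 0"

```text
clock: 31.65
tool_pos: [0.506, 0.2819, 0.0342]
orientation: [180.0, 0.0, 175.3]
force: [0.5, -0.0, -0.4]
opening: 0.0288
```

```bash
python3 wl.py w11; python3 - <<'E'
from h import *
s=snapshot("side");save("s11",s["image"],(150,60,350,210),4)
E
```

```text
31.65 [0.506  0.2819 0.0342] [1.7997e+02 4.0000e-02 1.7527e+02] 0.028802794599699394 jaw 85.27
```

View pics/s11.png

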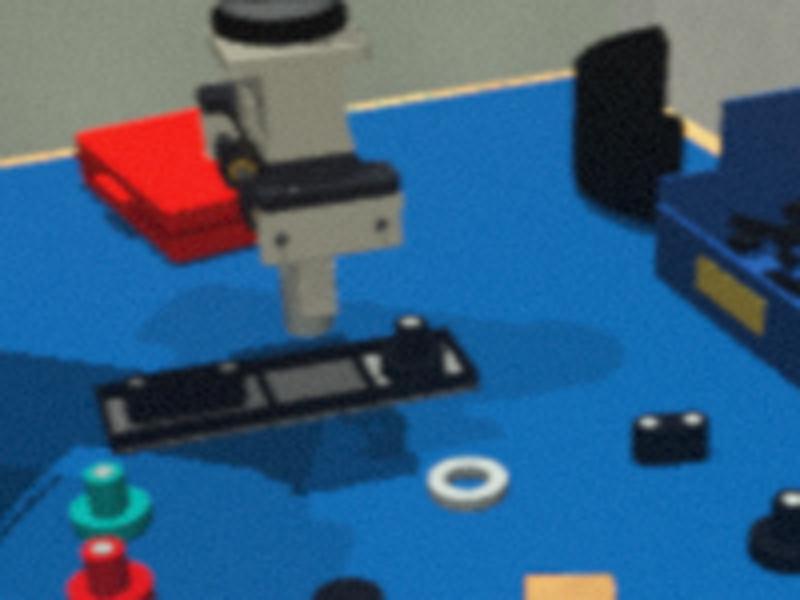

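View pics/w11.png

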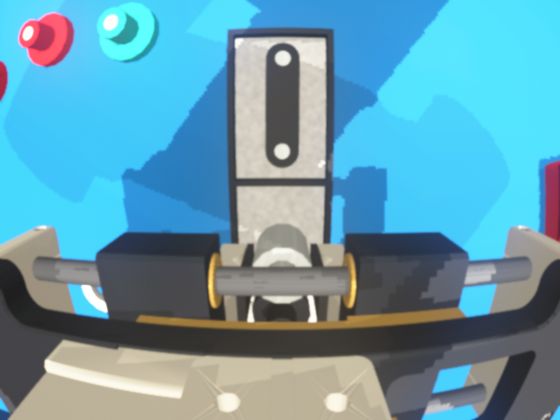

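Sleeve upright over the middle compartment; link is visible flat and inside its own. Lower 41 mm, release and rise.

Request:
jog_arm --pt "0 0 -9 0" --pt "0 0 -9 0" --pt "0 0 -8 0" --pt "0 0 -6 0" --pt "0 0 -4 0" --pt "0 0 -3 0" --pt "0 0 -2 0" --pt "0 0 0 0" --pt "0 0 0 0" --pt "0 0 0 0"

```text
clock: 32.58
tool_pos: [0.5057, 0.2819, -0.0074]
orientation: [180.0, 0.0, 175.3]
force: [0.1, -0.2, -0.8]
opening: 0.0289
```

Request:
jog_arm --pt "0 0 0 0" --pt "0 0 0 0" --pt "0 0 0 0" --pt "0 0 0 0" --pt "0 0 0 0" --pt "0 0 5 0" --pt "0 0 10 0" --pt "0 0 14 0" --pt "0 0 14 0" --pt "0 0 14 0" --fingers 44

```text
clock: 33.42
tool_pos: [0.5057, 0.2818, 0.0512]
orientation: [180.0, 0.0, 175.3]
force: [0.8, 0.1, 0.2]
opening: 0.044
```

Request:
jog_arm --pt "0 0 14 0" --pt "0 0 14 0" --pt "0 0 14 0" --pt "-4 -22 0 0" --pt "-4 -22 0 0.8" --pt "-4 -22 0 0.8" --pt "-4 -22 0 0.8" --pt "-4 -22 0 0.8" --pt "-4 -22 0 0.8" --pt "-4 -22 0 0.8"

```text
clock: 34.25
tool_pos: [0.4775, 0.1268, 0.0927]
orientation: [180.0, 0.1, -179.9]
force: [-0.4, 0.4, 0.0]
opening: 0.0437
```

```bash
python3 - <<'E'
from h import *
s=snapshot("side");save("s12",s["image"],(150,60,350,210),4)
s=snapshot("top");save("t12",s["image"],(95,140,245,300),4)
E
```

```text
(no output)
```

View pics/s12.png

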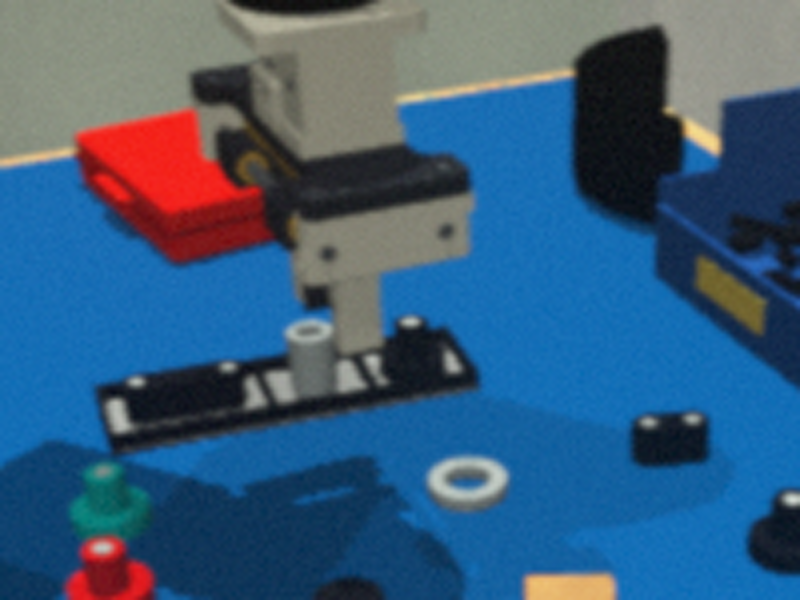

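View pics/t12.png

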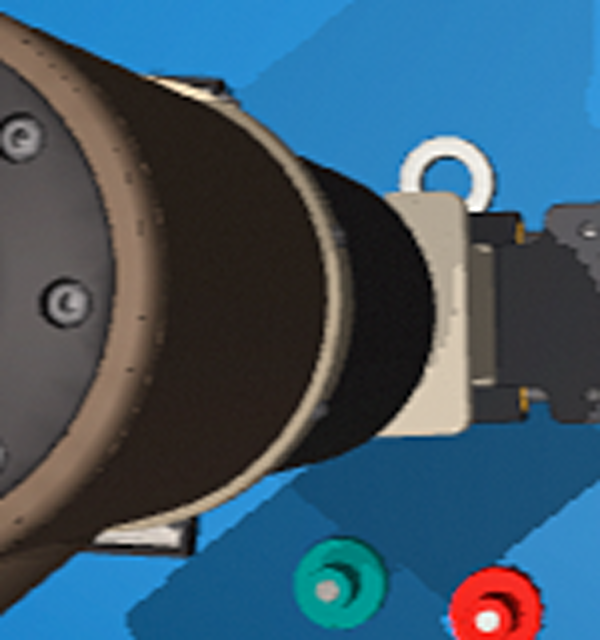

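Side view: link, upright sleeve and disc all stand in the three-compartment tray. Next the bracket at (0.437, -0.114), jaw at 99.6°.

Request:
jog_arm --pt "-3.4 -20.2 0 0.8" --pt "-3.4 -20.2 0 0.8" --pt "-3.4 -20.2 0 0.8" --pt "-3.4 -20.2 0 0.8" --pt "-3.4 -20.2 0 0.8" --pt "-3.4 -20.2 0 0.8" --pt "-3.4 -20.2 0 0.8" --pt "-3.4 -20.2 0 0.8" --pt "-3.4 -20.2 0 0.8" --pt "-3.4 -20.2 0 0.8"

```text
clock: 35.18
tool_pos: [0.4439, -0.0749, 0.0925]
orientation: [180.0, 0.1, -171.9]
force: [0.6, 0.7, 0.0]
opening: 0.0442
```

Request:
jog_arm --pt "-3.4 -20.2 0 0.8" --pt "-3.4 -20 0 0.7" --pt "0 0 0 0" --pt "0 0 0 0" --pt "0 0 0 0" --pt "0 0 0 0" --pt "0 0 0 0" --pt "0 0 0 0" --pt "0 0 0 0" --pt "0 0 0 0"

```text
clock: 36.02
tool_pos: [0.4368, -0.1142, 0.0916]
orientation: [-180.0, -0.0, -170.4]
force: [-0.4, 0.0, 0.6]
opening: 0.0439
```

```bash
python3 wl.py w13; python3 - <<'E'
from h import *
s=snapshot("wrist");save("w13c",s["image"],(220,140,350,250),6)
s=snapshot("top");save("t13",s["image"],(95,140,245,300),4)
E
```

```text
36.0167 [ 0.4368 -0.1142  0.0916] [-180.     -0.   -170.39] 0.04393357552275338 jaw 99.61
```

View pics/w13c.png

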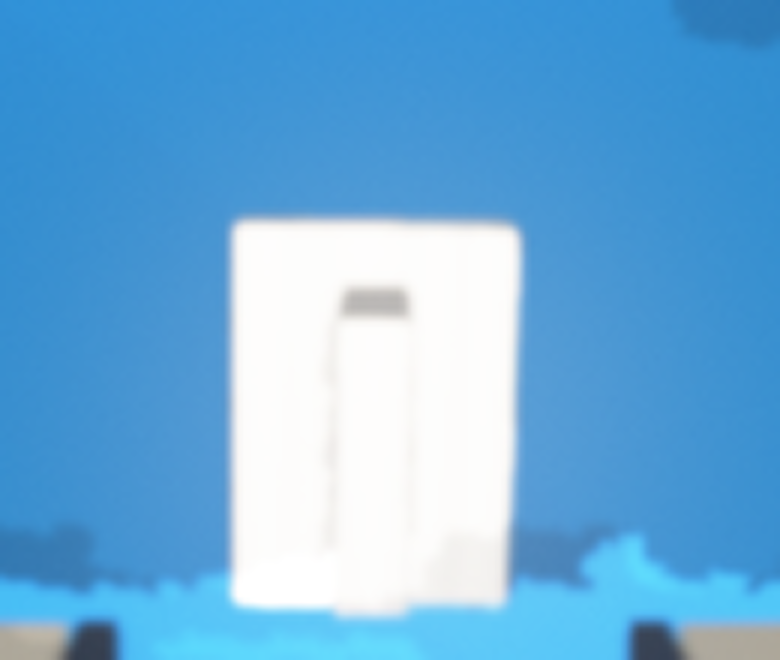

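View pics/t13.png

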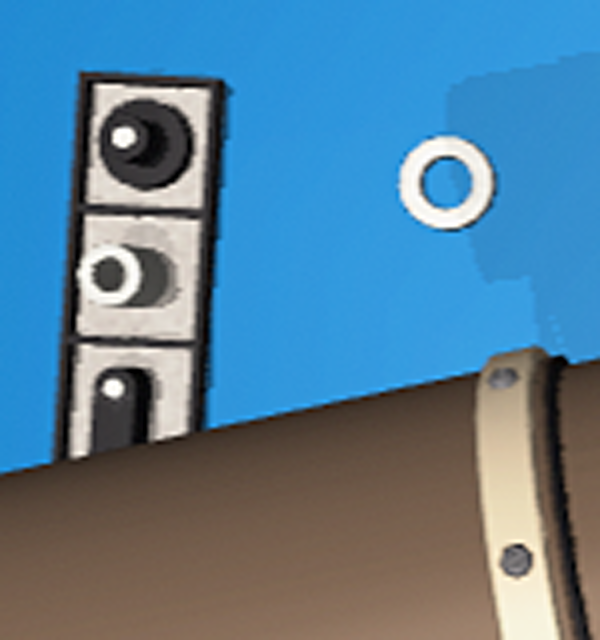

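Top view shows disc, sleeve, link in their compartments. Wrist crop: bracket square to the jaws, web centred at (372,450) of the crop. Descend.

Request:
jog_arm --pt "0 0 -13 0" --pt "0 0 -13 0" --pt "0 0 -13 0" --pt "0 0 -13 0" --pt "0 0 -13 0" --pt "0 0 -13 0" --pt "0 0 -10 0" --pt "0 0 -6 0" --pt "0 0 0 0" --pt "0 0 0 0"

```text
clock: 37.0
tool_pos: [0.4368, -0.1145, -0.0024]
orientation: [-180.0, -0.0, -170.4]
force: [0.1, 0.3, 1.3]
opening: 0.0441
```

Request:
jog_arm --pt "0 0 -4 0" --pt "0 0 -4 0" --pt "0 0 -4 0" --pt "0 0 -1 0" --pt "0 0 0 0" --pt "0 0 0 0" --pt "0 0 0 0" --pt "0 0 0 0" --pt "0 0 0 0" --pt "0 0 0 0"

```text
clock: 37.83
tool_pos: [0.4369, -0.1145, -0.0153]
orientation: [-180.0, 0.0, -170.4]
force: [0.2, 0.9, -1.1]
opening: 0.0437
```

Request:
jog_arm --pt "0 0 0 0" --pt "0 0 0 0" --pt "0 0 0 0" --pt "0 0 0 0" --pt "0 0 0 0" --pt "0 0 0 0" --pt "0 0 0 0" --pt "0 0 0 0" --pt "0 0 0 0" --pt "0 0 0 0" --fingers 0

```text
clock: 38.67
tool_pos: [0.4368, -0.1145, -0.0154]
orientation: [-180.0, 0.0, -170.4]
force: [-0.5, -0.3, -0.7]
opening: 0.0102
```

Request:
jog_arm --pt "0 0 8 0" --pt "0 0 12 0" --pt "0 0 14 0" --pt "0 0 14 0" --pt "0 0 14 0" --pt "0 0 14 0" --pt "0 0 10 0" --pt "9.3 -16 0 -1.5" --pt "9.3 -16 0 -1.5" --pt "9.3 -16 0 -1.5"

```text
clock: 39.5
tool_pos: [0.4652, -0.1629, 0.0717]
orientation: [180.0, 0.1, -174.9]
force: [1.0, 0.6, -1.3]
opening: 0.0101
```

Request:
jog_arm --pt "9.3 -16 0 -1.5" --pt "9.3 -16 0 -1.5" --pt "9.3 -16 0 -1.5" --pt "9.3 -16 0 -1.5" --pt "9.3 -16 0 -1.5" --pt "9.3 -16 0 -1.5" --pt "9.3 -16 0 -1.5" --pt "9.3 -16 0 -1.5" --pt "9.3 -16 0 -1.6" --pt "0 0 0 0"

```text
clock: 40.33
tool_pos: [0.5496, -0.3088, 0.0707]
orientation: [-180.0, 0.0, 171.3]
force: [1.1, -0.7, 0.0]
opening: 0.0096
```

Request:
jog_arm --pt "0 0 0 0" --pt "0 0 0 0" --pt "0 0 -10 0" --pt "0 0 -12 0" --pt "0 0 -8 0" --pt "0 0 0 0" --pt "0 0 0 0" --pt "0 0 0 0" --pt "0 0 0 0" --pt "0 0 0 0"

```text
clock: 41.17
tool_pos: [0.5487, -0.3066, 0.041]
orientation: [-180.0, 0.0, 171.5]
force: [0.4, 1.1, -0.6]
opening: 0.0098
```

```bash
python3 wl.py w14; python3 - <<'E'
from h import *
s=snapshot("side");save("s14",s["image"],(250,190,470,380),3.5)
E
```

```text
41.1667 [ 0.5487 -0.3066  0.041 ] [-1.7999e+02  5.0000e-02  1.7148e+02] 0.009802944623504733 jaw 81.48
```

View pics/s14.png

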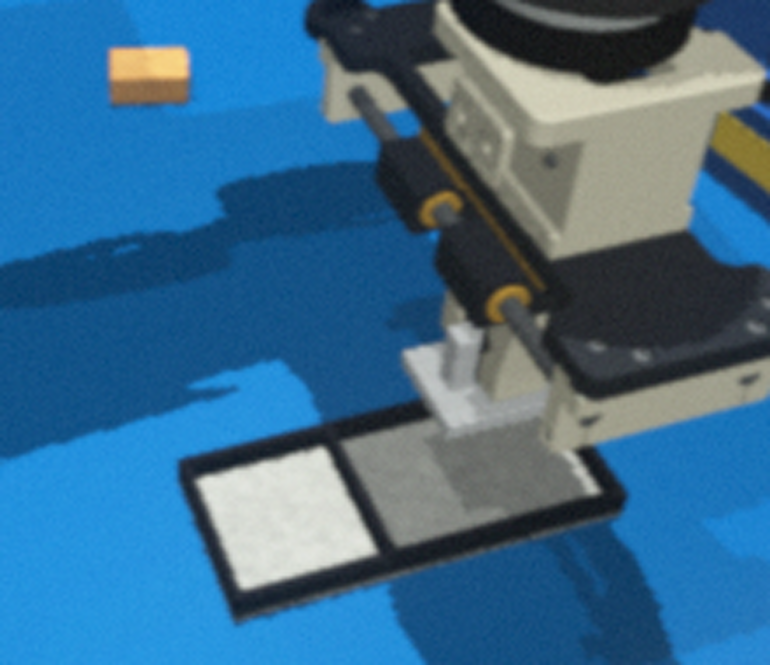

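View pics/w14.png

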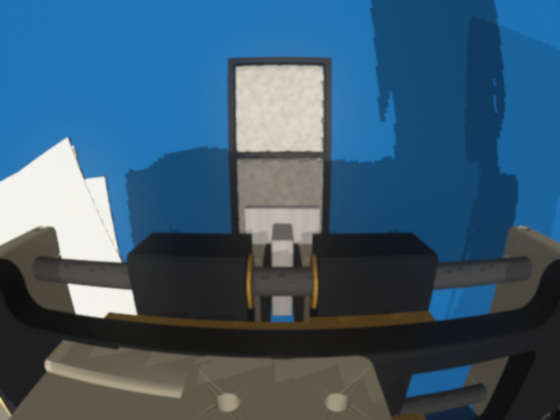

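Bracket level and square over the large compartment (tray columns 230–330). Lower, release, rise.

Request:
jog_arm --pt "0 0 -10 0" --pt "0 0 -10 0" --pt "0 0 -10 0" --pt "0 0 -8 0" --pt "0 0 -6 0" --pt "0 0 -4 0" --pt "0 0 -3 0" --pt "0 0 -1 0" --pt "0 0 0 0" --pt "0 0 0 0"

```text
clock: 42.1
tool_pos: [0.5486, -0.3066, -0.0113]
orientation: [-180.0, 0.0, 171.5]
force: [0.1, -0.4, -1.7]
opening: 0.0098
```

Request:
jog_arm --pt "0 0 0 0" --pt "0 0 0 0" --pt "0 0 0 0" --pt "0 0 0 0" --pt "0 0 0 0" --pt "0 0 5 0" --pt "0 0 10 0" --pt "0 0 14 0" --pt "0 0 14 0" --pt "0 0 14 0" --fingers 24

```text
clock: 42.93
tool_pos: [0.5486, -0.3066, 0.0472]
orientation: [-180.0, 0.0, 171.5]
force: [0.3, -0.2, 0.4]
opening: 0.0238
```

Request:
jog_arm --pt "0 0 14 0" --pt "0 0 14 0" --pt "0 0 14 0" --pt "8.7 20.4 0 0.5" --pt "8.7 20.4 0 0.5" --pt "8.7 20.4 0 0.5" --pt "8.7 20.4 0 0.5" --pt "8.7 20.4 0 0.5" --pt "8.7 20.4 0 0.5" --pt "8.7 20.4 0 0.5" --fingers 50

```text
clock: 43.77
tool_pos: [0.6099, -0.1627, 0.0889]
orientation: [-180.0, 0.1, 175.0]
force: [0.6, -0.7, -1.1]
opening: 0.05
```

Request:
jog_arm --pt "8.7 20.4 0 0.5" --pt "8.7 20.4 0 0.5" --pt "8.7 20.4 0 0.5" --pt "8.7 20.4 0 0.5" --pt "8.7 20.4 0 0.5" --pt "8.7 20.4 0 0.5" --pt "8.7 20.4 0 0.5" --pt "8.7 20.4 0 0.5" --pt "0 0 0 0" --pt "0 0 0 0"

```text
clock: 44.6
tool_pos: [0.6792, 0.0006, 0.0883]
orientation: [180.0, 0.0, 179.1]
force: [-0.7, 0.4, 0.5]
opening: 0.0502
```

Request:
jog_arm --pt "0 0 0 0" --pt "0 0 0 0" --pt "0 0 0 0" --pt "0 0 0 0" --pt "0 0 0 0" --pt "0 0 0 0" --pt "0 0 0 0" --pt "0 0 0 0" --pt "0 0 0 0" --pt "0 0 0 0"

```text
clock: 45.43
tool_pos: [0.6789, -0.0005, 0.0875]
orientation: [-180.0, -0.0, 179.0]
force: [-0.7, -0.5, 0.6]
opening: 0.05
```

```bash
python3 wl.py w15;  python3 - <<'E'
from h import *
s=snapshot("side");save("s15",s["image"],(150,140,450,370),2.6)
E
```

```text
45.4333 [ 6.789e-01 -5.000e-04  8.750e-02] [-180.     -0.    178.98] 0.050036009798741586 jaw 88.98
```

View pics/w15.png

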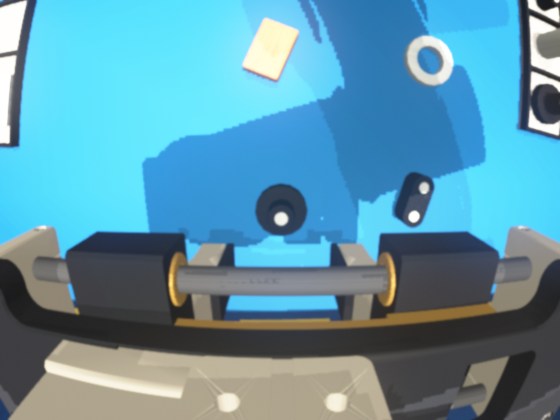

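View pics/s15.png

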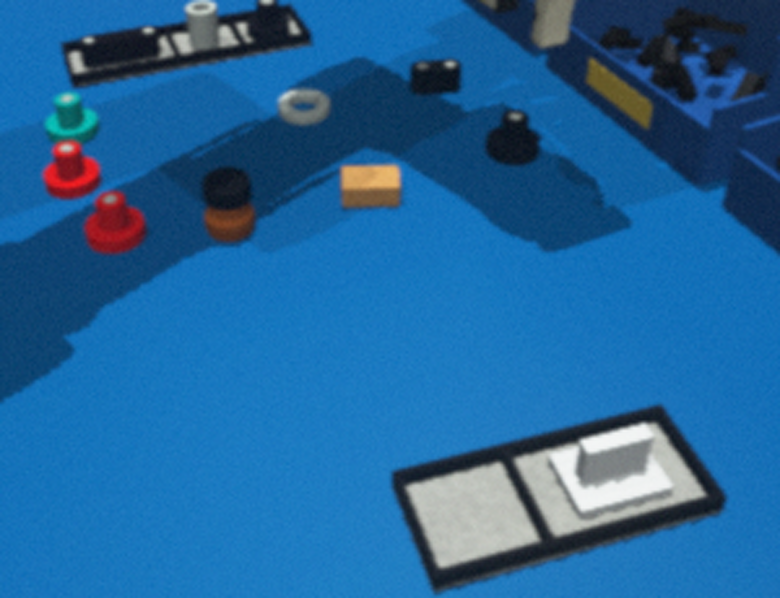

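Bracket flat in its compartment; the second black disc is centred in the wrist view (boss tip (281,218)). Descend and grip.

Request:
jog_arm --pt "0 0 -13 0" --pt "0 0 -13 0" --pt "0 0 -13 0" --pt "0 0 -13 0" --pt "0 0 -13 0" --pt "0 0 -11 0" --pt "0 0 -8 0" --pt "0 0 -4 0" --pt "0 0 0 0" --pt "0 0 0 0"

```text
clock: 46.37
tool_pos: [0.6791, -0.0005, -0.0003]
orientation: [-180.0, 0.0, 179.0]
force: [0.2, 0.5, 0.0]
opening: 0.0498
```

Request:
jog_arm --pt "0 0 -4 0" --pt "0 0 -4 0" --pt "0 0 -4 0" --pt "0 0 -1 0" --pt "0 0 0 0" --pt "0 0 0 0" --pt "0 0 0 0" --pt "0 0 0 0" --pt "0 0 0 0" --pt "0 0 0 0"

```text
clock: 47.2
tool_pos: [0.679, -0.0005, -0.0133]
orientation: [180.0, 0.0, 179.0]
force: [-0.4, -0.4, -0.1]
opening: 0.0501
```

Request:
jog_arm --pt "0 0 0 0" --pt "0 0 0 0" --pt "0 0 0 0" --pt "0 0 0 0" --pt "0 0 0 0" --pt "0 0 0 0" --pt "0 0 0 0" --pt "0 0 0 0" --pt "0 0 0 0" --pt "0 0 0 0" --fingers 10

```text
clock: 48.03
tool_pos: [0.6789, -0.0005, -0.0134]
orientation: [180.0, 0.0, 179.0]
force: [0.2, -0.7, -0.6]
opening: 0.0209
```

Request:
jog_arm --pt "0 0 8 0" --pt "0 0 12 0" --pt "0 0 14 0" --pt "0 0 14 0" --pt "0 0 14 0" --pt "0 0 14 0" --pt "0 0 10 0" --pt "-13.2 -18.3 0 -0.5" --pt "-13.2 -18.3 0 -0.5" --pt "-13.2 -18.3 0 -0.5"

```text
clock: 48.87
tool_pos: [0.639, -0.0556, 0.0736]
orientation: [180.0, 0.1, 177.5]
force: [0.3, 0.7, -1.0]
opening: 0.0212
```

Request:
jog_arm --pt "-13.2 -18.4 0 -0.5" --pt "-13.2 -18.4 0 -0.5" --pt "-13.2 -18.4 0 -0.5" --pt "-13.2 -18.4 0 -0.5" --pt "-13.2 -18.4 0 -0.5" --pt "-13.2 -18.4 0 -0.5" --pt "-13.2 -18.4 0 -0.5" --pt "-13.2 -18.4 0 -0.5" --pt "-13.2 -18.4 0 -0.5" --pt "-13.2 -18.4 0 -0.5"

```text
clock: 49.7
tool_pos: [0.5068, -0.2402, 0.0735]
orientation: [-180.0, 0.1, 172.5]
force: [0.6, -1.1, -0.6]
opening: 0.0213
```

Request:
jog_arm --pt "-13.2 -18.3 0 -0.5" --pt "-13.2 -18.3 0 -0.5" --pt "-13.2 -18.2 0 0" --pt "0 0 0 0" --pt "0 0 0 0" --pt "0 0 0 0" --pt "0 0 0 0" --pt "0 0 -10 0" --pt "0 0 -10 0" --pt "0 0 -10 0"

```text
clock: 50.53
tool_pos: [0.4676, -0.2936, 0.0413]
orientation: [180.0, -0.0, 171.5]
force: [-0.1, -0.8, -0.7]
opening: 0.0212
```

Request:
jog_arm --pt "0 0 0 0" --pt "0 0 0 0" --pt "0 0 0 0" --pt "0 0 0 0" --pt "0 0 0 0" --pt "0 0 0 0" --pt "0 0 0 0" --pt "0 0 0 0" --pt "0 0 0 0" --pt "0 0 0 0"

```text
clock: 51.37
tool_pos: [0.4677, -0.2942, 0.0427]
orientation: [-180.0, 0.0, 171.5]
force: [-0.0, -0.5, 0.2]
opening: 0.0209
```

```bash
python3 wl.py w16;  python3 - <<'E'
from h import *
s=snapshot("side");save("s16",s["image"],(250,190,470,380),3.5)
E
```

```text
51.3667 [ 0.4677 -0.2942  0.0427] [-1.8000e+02  1.0000e-02  1.7147e+02] 0.020850269089140994 jaw 81.47
```

View pics/w16.png

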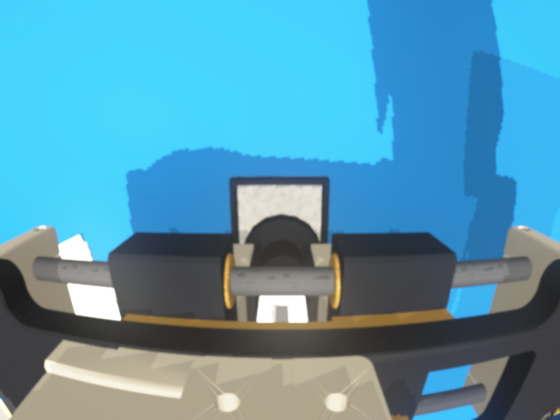

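View pics/s16.png

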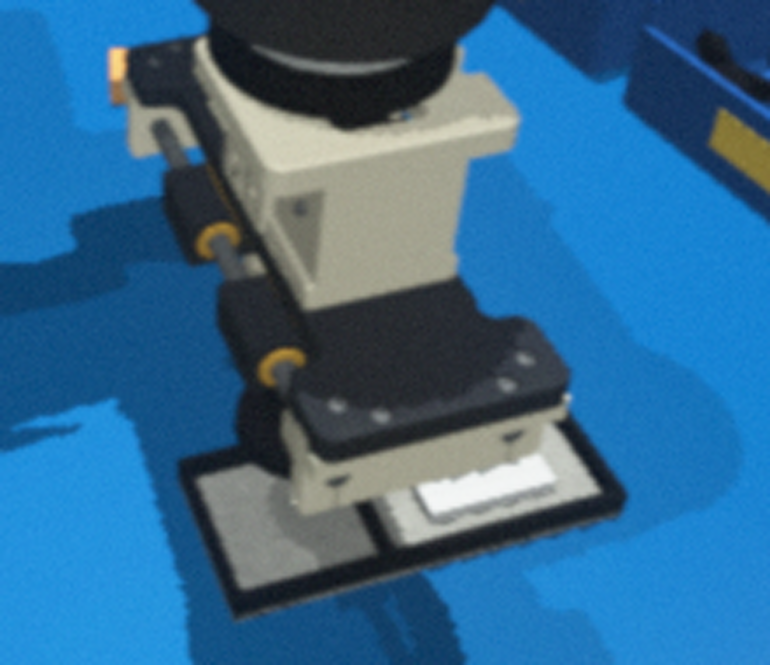

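Disc centred over the small compartment (columns 230–328). Lower, release, rise and clear.

Request:
jog_arm --pt "0 0 -10 0" --pt "0 0 -10 0" --pt "0 0 -10 0" --pt "0 0 -8 0" --pt "0 0 -6 0" --pt "0 0 -4 0" --pt "0 0 -3 0" --pt "0 0 -0.8 0" --pt "0 0 0 0" --pt "0 0 0 0"

```text
clock: 52.3
tool_pos: [0.468, -0.2942, -0.0091]
orientation: [-180.0, 0.0, 171.5]
force: [-0.9, -1.4, -0.1]
opening: 0.0209
```

Request:
jog_arm --pt "0 0 0 0" --pt "0 0 0 0" --pt "0 0 0 0" --pt "0 0 0 0" --pt "0 0 0 0" --pt "0 0 5 0" --pt "0 0 10 0" --pt "0 0 14 0" --pt "0 0 14 0" --pt "0 0 14 0" --fingers 36

```text
clock: 53.13
tool_pos: [0.4678, -0.2943, 0.0493]
orientation: [-180.0, 0.0, 171.5]
force: [-0.0, -0.0, -0.4]
opening: 0.0356
```

Request:
jog_arm --pt "0 0 14 0" --pt "0 0 14 0" --pt "0 0 14 0" --pt "0 0 14 0" --pt "0 -20 0 0" --pt "0 -25 0 0" --pt "0 -25 0 0" --pt "0 -25 0 0" --pt "0 -25 0 0" --pt "0 -25 0 0"

```text
clock: 53.97
tool_pos: [0.4677, -0.4405, 0.105]
orientation: [-180.0, 0.1, 171.5]
force: [0.3, -0.1, 0.5]
opening: 0.0361
```

Request:
jog_arm --pt "0 -20 0 0" --pt "0 -20 0 0" --pt "0 0 0 0" --pt "0 0 0 0" --pt "0 0 0 0" --pt "0 0 0 0" --pt "0 0 0 0" --pt "0 0 0 0" --pt "0 0 0 0" --pt "0 0 0 0"

```text
clock: 54.8
tool_pos: [0.4679, -0.4788, 0.104]
orientation: [-180.0, 0.0, 171.5]
force: [1.0, 0.2, -0.6]
opening: 0.0356
```

```bash
python3 - <<'E'
from h import *
s=snapshot("top");save("t17",s["image"],(95,85,465,310),2)
S=snapshot("side");save("s17",S["image"],None,1.4)
save("s17a",S["image"],(165,130,285,180),6)
save("s17b",S["image"],(290,280,440,370),5)
im=s["image"];g=cv2.cvtColor(im,cv2.COLOR_RGB2HSV)
m=((g[...,1]<60)&(g[...,2]>110)).astype(np.uint8)[174:198,194:220];p=np.argwhere(m).mean(0)[::-1]+[194,174];print("ring",ray(s,p,.01))
E
```

```text
ring [[0.54688599 0.13143582 0.01      ]]
```

View pics/t17.png

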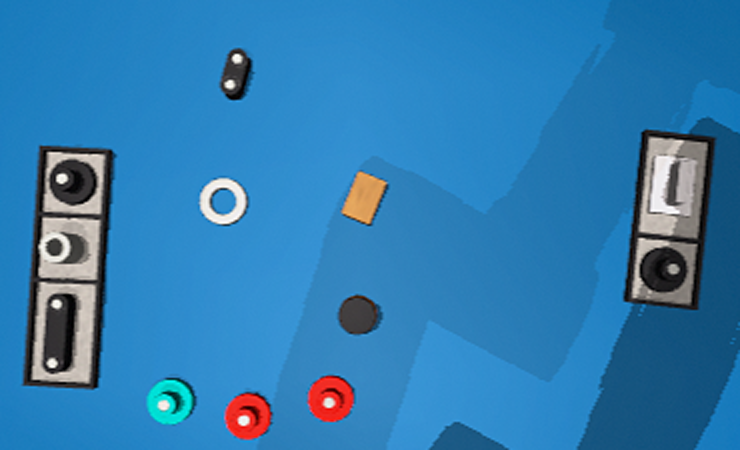

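View pics/s17a.png

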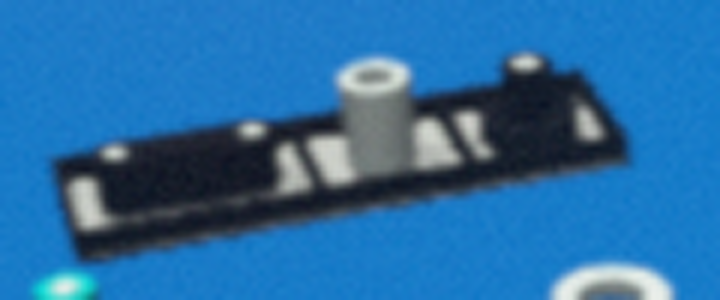

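View pics/s17b.png

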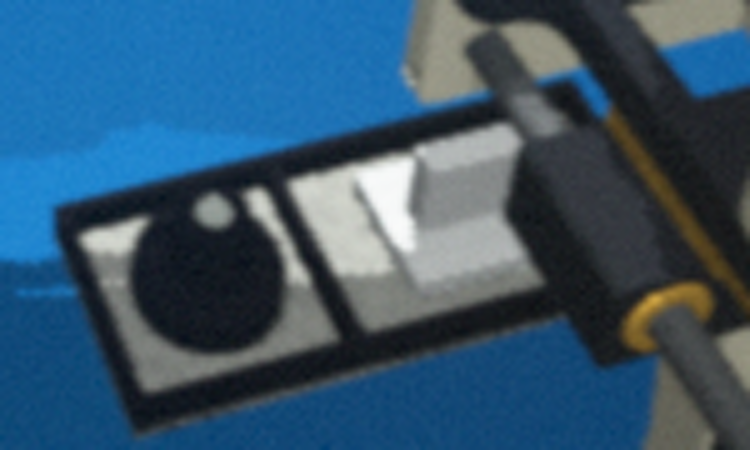

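All five parts look flat in their own compartments, and the spares look unmoved. One numeric check in the tray frames, two views for height.

```bash
python3 - <<'E'
from h import *
s=snapshot("top");S=snapshot("side")
W=lambda h:(h[...,1]<90)&(h[...,2]>150)
def fr(p,c,a):
    t=np.radians(a);d=np.array(p)[:2]-c;return np.array([np.cos(t)*d[0]+np.sin(t)*d[1],-np.sin(t)*d[0]+np.cos(t)*d[1]])*1000
T3=([.4878,.283],-4.75);T2=([.517,-.3016],-8.5)
pts={"disc3 tip":((95+62/2,85+179/2),.039,T3),"link p1":((95+57/2,85+304/2),.029,T3),"link p2":((95+52/2,85+364/2),.029,T3),"sleeve":((95+55/2,85+248/2),.044,T3),"disc2 tip":((95+674/2,85+269/2),.039,T2)}
side={"disc3 tip":(165+525/6,130+64/6),"link p1":(165+254/6,130+130/6),"link p2":(165+115/6,130+153/6),"sleeve":(165+374/6,130+77/6),"disc2 tip":(290+214/5,280+210/5)}
def P(c):return K(c)@np.c_[cv2.Rodrigues(c["rvec"])[0],c["tvec"]]
for n,(p,z,T) in pts.items():
    x=cv2.triangulatePoints(P(s),P(S),np.array(p,float).reshape(2,1),np.array(side[n],float).reshape(2,1))[:,0];x=x[:3]/x[3]
    print(n,"top ray",fr(ray(s,p,z)[0],*T).round(1),"triang z mm",(x[2]*1000).round(1),"expect",z*1000)
c=np.array([(95+652/2,85+156/2),(95+697/2,85+158/2),(95+690/2,85+214/2),(95+650/2,85+212/2)]);print("bracket",fr(ray(s,c,.010).mean(0),*T2).round(1))
a,b=(95+237/2,85+58/2),(95+230/2,85+85/2);q=ray(s,[a,b],.025);print("short link",q.mean(0))
im=np.load("top0.npy")
d=cv2.absdiff(im,s["image"]).max(2)>60;print("changed px: short link",d[105:138,200:226].sum(),"ring",d[172:200,192:220].sum())
print(get_obs()["opening"])
E
```

```text
disc3 tip top ray [80.8  0.3] triang z mm 34.5 expect 39.0
link p1 top ray [-37.    0.7] triang z mm 25.4 expect 29.0
link p2 top ray [-93.8   1.5] triang z mm 25.2 expect 29.0
sleeve top ray [15.6  0.4] triang z mm 40.2 expect 44.0
disc2 tip top ray [-49.8  -0. ] triang z mm 37.3 expect 39.0
bracket [32.9  0.4]
short link [0.66927537 0.11528545 0.025     ]
changed px: short link 0 ring 0
0.0357835786365241
```

```bash
python3 -c "
from plant import *
print(close_job())"
```

```text
the job is handed in; nothing more can be done
None
```

Both kits are filled and the job is handed in at about 55 s; `close_job` gives no verdict.

**What was done:** I filled the three-compartment tray first (long link, then the near black disc, then the sleeve). Then I filled the two-compartment tray with the bracket and the far black disc. All parts went in the way up they lay, and the gripper was clear of everything at hand-in.

**Last checks:**
- **Positions:** top-view rays in the tray frames put the parts as follows.

| Part | Tray | x (mm) | y (mm) |
|---|---|---|---|
| Long link | three | -65 | +1 |
| Sleeve | three | +16 | 0 |
| Disc | three | +81 | 0 |
| Bracket | two | +33 | 0 |
| Disc | two | -50 | 0 |

- **Spares:** the image patches around the short link and the flat ring had no changed pixels compared with the start.

**What failed or disagreed:**
- **First grasp of the link:** it closed on air, because the real fingertips sit about 30 mm behind the reported TCP. Two views showed this, and I allowed for it from then on. The link was not disturbed.
- **Heights from two views:** these came out 2–5 mm lower than expected for every part checked (the bracket was not). I took this as a calibration offset, because the side pictures show all the parts level on the floors.

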